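Load the UV box and start it

ROBOT

A 6-joint arm with a two-finger parallel gripper is mounted at the origin on the work surface. World frame = base frame: x ahead of the robot, y to its left, z up, the work surface at z = 0. Lengths are in mm, angles in rad, forces in N, time in s.
With the tool pointing down it reaches from about 400 to 925 mm from the base axis. Payload 12.5 kg.
Tool frame: the origin (TCP) lies on the centre line of the jaws, within the pads' length; the fingertips stand 19 mm ahead of it and the grasp point (between the pads) is the TCP; z points along the fingers, y is the line along which they close (so a half turn about z gives the same grasp; the last joint's range is limited). The gripper opens to 95 mm and grips with 3 to 60 N. Pads are 20 mm wide; open, the fingers measure 119 mm over their backs; the gripper's body (75 mm by 180 mm) begins 59 mm behind the grasp point.
Start: joints at [1.161, 0.491, 1.559, -0, 1.092, -0.106], TCP at [186.95, 596.401, 233.661] pointing down, gripper open.
Joint ranges: [-3.1, 3.1], [-0.84, 2.19], [0.05, 2.79], [-1.13, 4.28], [0.06, 2.93], [-2.69, 2.69]. Speed limits (rad/s): [2.22, 2.22, 2.79, 3.14, 3.14, 3.14].

INTERFACE

Orientations are given as [roll, pitch, yaw] about the fixed x, y, z axes, in that order (R = Rz(yaw) Ry(pitch) Rx(roll)).
In Python, from cell import state, read_camera, job_done gives the robot as it stands.
- The arm moves only by the tool arm_command, never from a script. Its argument "deltas" is a list of rows, each an object of numbers: "dx", "dy", "dz": the shift along the world's x, y, z in m; "yaw": the turn about the world's z in degrees. In form: [{"dx": .., "dy": .., "dz": .., "yaw": ..}, ...]. A call has 1 to 20 rows; each row shifts and turns the commanded pose from where the row before left it; what a row does not reach is not made up. A row lasts 1/10 s, in which the tool goes at most 50 mm and 8.59 degrees, less where a joint would pass 70% of its speed; a pose out of reach is approached as far as the arm can. A call with a gripper value outside its range is refused whole. "gripper" is the finger opening in m, from 0 to 0.0951, set as the call begins (left out, the last holds). The fingers move at their own pace and stop on an object; the grip force is fixed at half the most. Time passes only in rows, so rows that do not move let the fingers close. It gives the time, the measured TCP pose, the force, the opening and the grip force at its end, in the units of the state.
- state(): the state, without advancing time (a new reading comes with each control period).
- read_camera(name): name is "scene" or "top" or "wrist"; returns a dict with "color" (480x640x3 uint8, red, green, blue), "range_z" (480x640 float32, mm along the optical axis (not along the pixel's ray), 0 where there is no reading), "fx", "fy", "cx", "cy" (pixels), "extrinsics" (4x4, takes a point from camera to world coordinates). Camera axes: x right, y up, looking along -z (the intrinsics and any distortion apply to the point x, -y, -z); pixel columns grow to the right and rows downward; lengths in mm; the calibration is good to about 2 mm. The wrist camera is an equidistant fisheye: a pixel r from the principal point sees the ray r / f radians off the axis. A picture is of the moment at which its call begins.
- job_done(): hands the job in; it is judged then, once.
The state is a dict: "t": time; "joints": joint angles; "qvel": joint speeds; "tau": joint torques, N m; "eef_pos": TCP position; "tcp_rot": TCP orientation; "ft_force": force on the tool from outside, world axes, zero at the start; "moment": the same for the moment, N m; "opening": opening from 0.0 (shut) to 1.0 (fully open); "grip_force": force on a finger pad.
Only numpy, scipy, OpenCV 4.12 (cv2) and the standard library are available. Lean on these libraries where they do the work, as an engineer would, in place of code of your own. Each camera call takes 0.05 s, during which the arm holds its last target. There are 200 camera calls.

TASK

Sterilise the outside of the lidded jars: slide the UV box's clear hatch fully open, stand every jar from the steel tray upright on the narrow raised bar inside the box, centred across the bar so that none hangs over to one side, and slide the hatch fully shut. Then, with the hatch shut, flip up the red guard on the control box until it stays up by itself, press the start button beneath all the way down, and fold the guard back down over it. Never press the button while the hatch is open, and leave the other things on the bench alone.

Things in the scene. Friction and masses are not known exactly. Their poses are not given: they have to be found in the camera images.
- uv_box: white open-topped steel box fixed to the bench, 196 (x) x 302 (y) x 73 mm high, walls 6 mm, inner space 184 x 290 mm. Origin: centre of its underside. Its x axis points to its rear, away from the robot (it may be turned a little); two rails at the top of its y sides run 200 mm out behind it.
- bar_mid (a point): centre of the top face of the steel bar inside the UV box: the bar is 32 mm wide (x) and runs the whole inner length (290 mm, y); its top is 26 mm above the bench. Beside it run two grooves 46 mm wide and 9 mm deep, then 30 mm steps as high as the bar, then the walls. Axes as the box's. The jars stand in a row along it; there is room for four at a spacing of about 66 mm.
- hatch (a joint): slide of the clear flat hatch (204 x 302 x 6 mm, upper face 82 mm above the bench) over the box, in m: 0 = fully shut, grows as it slides to the rear (the box's +x), 0.19 = fully open. It needs about 2 N and stays where it is left. It may start a little open.
- hatch_handle (a point): middle of the grey handle bar on the hatch's centre: a bar 14 mm thick (x), 90 mm long (y), 14 mm high, this point 28 mm above the hatch's upper face; it moves with the hatch. Under the bar are two 12 mm posts, 38 mm either side of the middle; the underside of the bar is 21 mm above the hatch.
- control_box: grey box fixed to the bench, 150 (x) x 130 (y) x 40 mm high, on the left or right of the UV box. Origin: centre of its underside; the guard's hinge is on its +x side, away from the robot.
- guard (a joint): hinge of the red guard, in rad: 0 = down over the button, grows as its free front edge (towards the box's -x) swings up and back, 1.9 = up, leaning back against its stop. The hinge is slack: left below about 1.0 it falls shut, above about 1.2 it falls back to its stop and stays up.
- guard_grip (a point): point inside the guard midway between its side cheeks, to grip them about (cheek outsides 24 mm either side in y): 48 mm in front of the hinge and 24 mm above it when down, 9 mm below the guard's top face; turns with the guard (about the hinge line).
- guard_hinge (a point): middle of the guard's hinge line, on the control box 1.5 mm above its top face, fixed; the hinge line runs along the control box's y axis. The guard is a red cover 62 mm long from the hinge to its free edge, 48 mm wide (y), 33 mm high when down, open at the front and below, made of a top plate and two side cheeks 3 mm thick; its two sides can be gripped across y.
- start_button (a joint): travel of the round green start button beneath the guard, in m: 0 = out, 0.005 = fully down (about 4 N); springs back.
- start_button_top (a point): centre of the button's top face: 20 mm across, 17 mm above the control box's top face when out, pressed straight down.
- tray: steel tray fixed to the bench, 220 (x) x 180 (y) mm, rim 14 mm high, floor 4 mm thick, on the other side of the UV box from the control box. Origin: centre of its underside.
- jar1: white lidded jar with a heavy base and a red cap, round, 44 mm in diameter, 45 mm high, about 120 g. Origin: centre of its underside; z up along the jar. Two to four of the four jars are present, standing on the tray; absent ones read None.
- jar2: white lidded jar with a heavy base and a red cap, round, 44 mm in diameter, 45 mm high, about 120 g. Origin: centre of its underside; z up along the jar. Two to four of the four jars are present, standing on the tray; absent ones read None.
- jar3: white lidded jar with a heavy base and a red cap, round, 44 mm in diameter, 45 mm high, about 120 g. Origin: centre of its underside; z up along the jar. Two to four of the four jars are present, standing on the tray; absent ones read None.
- jar4: white lidded jar with a heavy base and a red cap, round, 44 mm in diameter, 45 mm high, about 120 g. Origin: centre of its underside; z up along the jar. Two to four of the four jars are present, standing on the tray; absent ones read None.
- reagent_bottle: amber bottle, 66 mm in diameter, 130 mm high; leave alone. Origin: centre of its underside.
- tip_box: blue box of pipette tips with a clear lid, 85 x 120 x 57 mm; leave alone. Origin: centre of its underside.
- beaker: white beaker, 60 mm in diameter, 60 mm high; leave alone. Origin: centre of its underside.
Things that resemble listed ones, but are neither listed nor needed, are in the scene too. Leave any turquoise look-alike of the jar3 alone.

How it is judged (in metres and radians):
On the way, in this order (a step that is already met when the one before it is completed fails the run):
1. the hatch is slid fully open (value of joint hatch above 0.17 m), for 0.2 s.
2. every jar stands upright on the bar and the hatch is shut over them (x of jar1 in the frame of bar_mid between -0.011 and 0.011 m and y of jar1 in the frame of bar_mid between -0.122 and 0.122 m and z of jar1 in the frame of bar_mid between -0.004 and 0.006 m and angle between each of jar1, jar2, jar3, jar4's own z axis and vertical below 0.12 rad and x of jar2 in the frame of bar_mid between -0.011 and 0.011 m and y of jar2 in the frame of bar_mid between -0.122 and 0.122 m and z of jar2 in the frame of bar_mid between -0.004 and 0.006 m and x of jar3 in the frame of bar_mid between -0.011 and 0.011 m and y of jar3 in the frame of bar_mid between -0.122 and 0.122 m and z of jar3 in the frame of bar_mid between -0.004 and 0.006 m and x of jar4 in the frame of bar_mid between -0.011 and 0.011 m and y of jar4 in the frame of bar_mid between -0.122 and 0.122 m and z of jar4 in the frame of bar_mid between -0.004 and 0.006 m and value of joint hatch below 0.008 m), for 0.2 s.
3. with the hatch shut, the guard is flipped up (value of joint hatch below 0.008 m and value of joint guard above 1.3 rad), for 0.3 s.
4. the start button is pressed down with the hatch shut and the guard up (value of joint hatch below 0.008 m and value of joint guard above 1.2 rad and value of joint start_button above 0.004 m), for 0.1 s.
At the end, for the whole second after the job is handed in: Every jar present stands at rest on the bar, upright within 0.12 rad, its centre within 11 mm of the bar's middle line; the hatch is shut to within 8 mm; the guard is down (below 0.08 rad) and the button out (all of step 2 and linear speed of each of jar1, jar2, jar3, jar4 below 0.02 m/s and value of joint guard below 0.08 rad and value of joint start_button below 0.0015 m); the robot touches nothing.
It fails at once if the start button is pressed while the hatch is open (value of joint start_button above 0.003 m and value of joint hatch above 0.015 m).
It fails at once if the reagent bottle is disturbed (distance of reagent_bottle from where it was at the start of the episode above 0.03 m).
It fails at once if the tip box is disturbed (distance of tip_box from where it was at the start of the episode above 0.03 m).
It fails at once if the beaker is disturbed (distance of beaker from where it was at the start of the episode above 0.03 m).
Of jar1, jar2, jar3, jar4 only 2 to 4 are there at a start; the rules pass over those that are not, and their reading is None.
At some moment in a run one of jar1, jar2, jar3, jar4 may be knocked a few centimetres aside while the robot is not near it.
It also fails if it takes over 210 s, if anything falls off the work surface, if the arm or the gripper's body presses on something with over 40 N, if the wrist force passes 120 N, or if a joint passes its speed limit or range.

## Working session

There is one attempt and no reset: what is moved stays moved. The work goes in short steps, Python scripts to look and compute and a tool call to move; the robot and the scene stay as the last step left them, time stands still between calls to the robot, and variables do not carry over. Pictures are saved under pics/ and viewed, at most 14 in all, crops included, and the job is handed in when it is done.

Besides the shell and the picture viewer there is one more tool, called after "Emit:" by a JSON object that holds its "fn" and its "kwargs". arm_command: Moves the arm, as the interface text tells. Its arguments: {"type":"object","properties":{"deltas":{"type":"array"},"gripper":{"type":"number"}},"required":["deltas"]}

```bash
ls; mkdir -p pics
cat > h.py <<'E'
import numpy as np, cv2
from cell import state, read_camera, job_done
def save(c,name,crop=None,s=1):
    im=c["color"][:,:,::-1]
    if crop: im=im[crop[1]:crop[3],crop[0]:crop[2]]
    if s!=1: im=cv2.resize(im,None,fx=s,fy=s,interpolation=cv2.INTER_CUBIC)
    cv2.imwrite("pics/"+name,im)
def cloud(c):
    z=c["range_z"]; v,u=np.mgrid[0:480,0:640]
    x=(u-c["cx"])/c["fx"]*z; y=(v-c["cy"])/c["fy"]*z
    p=np.stack([x,-y,-z,np.ones_like(z)],-1)@np.array(c["extrinsics"]).T
    return p[...,:3]
def ray(c,u,v,h):
    E=np.array(c["extrinsics"]); d=E[:3,:3]@np.array([(u-c["cx"])/c["fx"],-(v-c["cy"])/c["fy"],-1]); o=E[:3,3]
    return o+d*(h-o[2])/d[2]
E
python3 - <<'E'
from h import *
for n in("top","scene"):
    c=read_camera(n); save(c,n+"0.png"); np.savez(n+"0.npz",**c); print(n,c["fx"],c["cx"],c["cy"],np.round(c["extrinsics"],3).tolist(),(c["range_z"]>0).mean())
print(state())
E
```

```text
pics
top 471.4255998863176 326.5049377036499 238.55866188081328 [[0.081, 0.977, -0.197, 379.277], [-0.997, 0.079, -0.019, 43.518], [-0.003, 0.198, 0.98, 1131.847], [0.0, 0.0, 0.0, 1.0]] 0.996005859375
scene 507.2580776080431 302.82769261028955 242.25708841297495 [[-0.634, -0.443, 0.634, 1299.963], [0.773, -0.356, 0.525, 648.39], [-0.007, 0.823, 0.568, 737.401], [0.0, 0.0, 0.0, 1.0]] 0.995947265625
{'t': 0.1, 'joints': array([ 1.16140579e+00,  4.91503961e-01,  1.55942716e+00, -1.24227930e-05,
        1.09168786e+00, -1.05584605e-01]), 'qvel': array([-0.00249759, -0.00154939,  0.00029252,  0.00110209, -0.00068632,
       -0.00191303]), 'tau': array([ 2.83790527e-03, -6.13622904e+01, -2.58608240e+01,  6.94035343e-02,
        4.70248132e-02, -4.63121944e-05]), 'eef_pos': array([186.85838631, 596.19171512, 233.10395442]), 'tcp_rot': array([-3.14057089e+00, -9.72056862e-05,  2.83779241e+00]), 'ft_force': array([ 0.08383619, -0.46987417, -0.13444015]), 'moment': array([ 0.06299114, -0.02745456, -0.04997793]), 'grip_force': 0.0, 'opening': 1.0020969879401609}
```

View pics/top0.png

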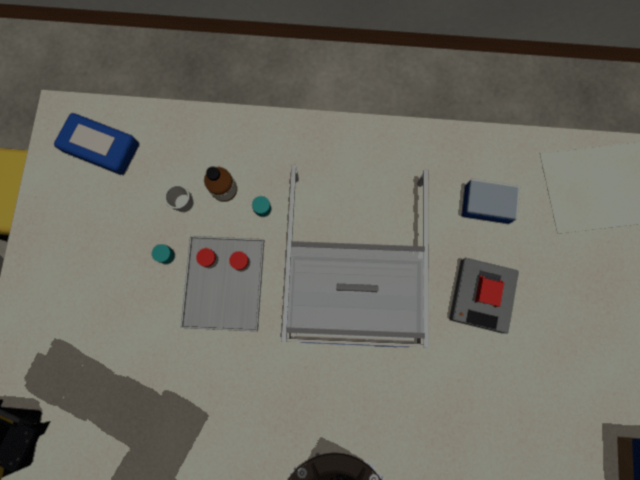

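View pics/scene0.png

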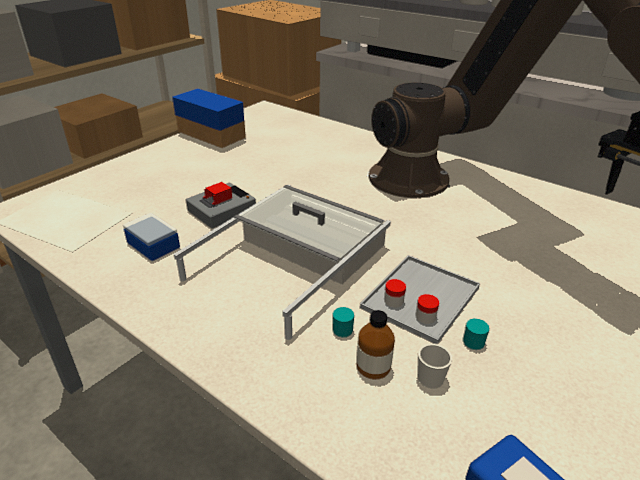

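Top view: two red-capped jars are on the tray at (206,257) and (239,260). Turquoise look-alikes at (261,205) and (162,253) are off the tray and stay alone. The hatch handle is at (357,287), the red guard at (490,291), and the blue tip box at (490,200), with the bottle at (218,182) and the beaker at (178,198). I choose the two red caps.

Run:
```python
from h import *
for n in("top","scene"):
    c=dict(np.load(n+"0.npz")); P=cloud(c); im=c["color"].astype(int)
    r,g,b=im[...,0],im[...,1],im[...,2]
    m=((r>120)&(g<70)&(b<70)).astype(np.uint8)
    k,l,s,cen=cv2.connectedComponentsWithStats(m)
    for i in range(1,k):
        if s[i,4]>40:
            q=P[l==i]; zt=np.percentile(q[:,2],90); t=q[q[:,2]>zt-4]; a=cv2.minAreaRect(t[:,:2].astype(np.float32))
            print(n,"red",cen[i].round(1),s[i,4],"ztop",zt.round(1),"mid",t.mean(0).round(1),"rect",np.round(a[0],1),np.round(a[1],1),round(a[2],1))
    # by world height regions
    reg=lambda x0,x1,y0,y1,z0,z1:(P[...,0]>x0)&(P[...,0]<x1)&(P[...,1]>y0)&(P[...,1]<y1)&(P[...,2]>z0)&(P[...,2]<z1)
    for nm,R in dict(handle=(300,900,-150,150,100,125),rails=(350,1000,-250,250,55,98),ctrl=(300,700,-450,-180,34,46)).items():
        q=P[reg(*R)]
        if len(q)>10:
            a=cv2.minAreaRect(q[:,:2].astype(np.float32)); print(n,nm,len(q),q.mean(0).round(1),"rect",np.round(a[0],1),np.round(a[1],1),round(a[2],1))
    if n=="top":
        for u,v in [(357,287),(350,320),(300,260),(357,255),(293,175),(424,178),(286,338),(424,340),(350,345),(220,310),(222,242),(490,291),(482,322),(320,220)]: print(u,v,P[v,u].round(1),im[v,u])
```

```text
top red [204.7 256.5] 242 ztop 50.6 mid [531.6 343.8  48.9] rect [531.4 344.2] [39.  39.1] 53.8
top red [237.7 259.8] 242 ztop 50.5 mid [530.1 265.1  54.5] rect [453.4 169. ] [288.7  39.2] 51.7
top red [491.4 291.9] 462 ztop 76.6 mid [ 499.3 -311.4   77.9] rect [ 458.5 -145.4] [ 61.6 405.1] 14.1
top handle 280 [482.4 -10.4 113.1] rect [483.  -10.6] [14.5 86.7] 2.3
top rails 14659 [484.  -10.9  80.2] rect [565.1  -7.1] [411.7 322.6] 2.6
top ctrl 3111 [ 500.8 -309.    39.6] rect [ 555.6 -316.2] [139.1 273.5] 85.0
357 287 [483.4 -10.7 110.6] [83 81 79]
350 320 [413.   -2.   78.8] [121 122 121]
300 260 [536.4 119.7  83.3] [118 119 117]
357 255 [558.1  -7.2  83. ] [120 121 119]
293 175 [737.1 155.3  76.3] [133 133 130]
424 178 [ 753.9 -151.3   77.5] [123 123 120]
286 338 [362.7 135.6  68. ] [108 106 104]
424 340 [ 383.1 -166.3   77.5] [130 131 129]
350 345 [357.8  -9.7  -3.6] [124 124 119]
220 310 [413.8 304.1   1.3] [113 113 110]
222 242 [5.778e+02 3.202e+02 2.000e-01] [113 113 111]
490 291 [ 502.  -308.9   76.4] [132  33  29]
482 322 [ 434.  -303.    42.3] [23 21 23]
320 220 [652.8  85.8  -2.1] [136 133 120]
scene red [217.9 187.7] 164 ztop 77.1 mid [ 509.3 -303.9   79.9] rect [879.5 166.3] [1277.8   63.7] 51.8
scene red [395.4 285.3] 204 ztop 50.6 mid [540.9 271.1  56.1] rect [901.9 461.7] [878.5  40.2] 27.7
scene red [428.1 301. ] 228 ztop 51.0 mid [538.8 346.6  52.5] rect [903.4 501.7] [844.8  40.3] 23.0
scene handle 256 [488.7  -6.8 110.7] rect [487.  -10.6] [17.6 91.4] 1.7
scene rails 7323 [522.3  12.8  80.9] rect [569.2  -7.1] [413.9 327.5] 2.7
scene ctrl 1031 [ 517.1 -295.    40.6] rect [ 559.5 -315.7] [142.5 272.5] 85.8
```

Run:
```python
from h import *
a=dict(np.load("top0.npz"));save(a,"crop.png",(180,160,530,350),2.2)
```

```text
(no output)
```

View pics/crop.png

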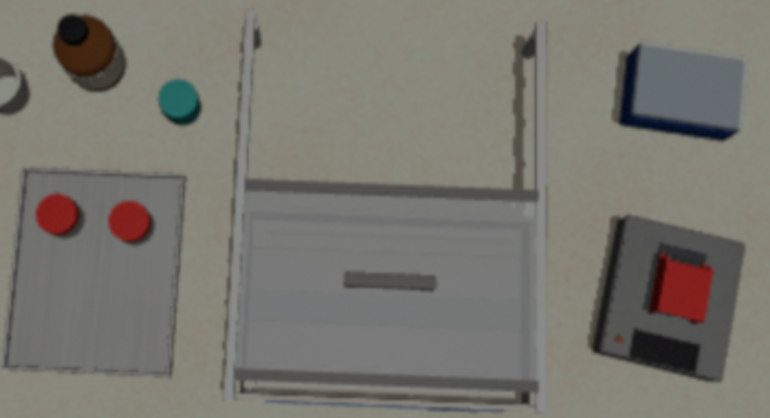

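The crop confirms two red-capped jars on the tray, the handle, and the guard turned about -14°. The box is turned about +2.6°, with its centre near (467,-11). I'm moving over the handle with the tool's y along the box's x.

Emit:
{"fn": "arm_command", "kwargs": {"deltas": [{"dx": 0.0212, "dy": -0.0434, "yaw": -5}, {"dx": 0.0212, "dy": -0.0434, "yaw": -5}, {"dx": 0.0212, "dy": -0.0434, "yaw": -5}, {"dx": 0.0212, "dy": -0.0434, "yaw": -5}, {"dx": 0.0212, "dy": -0.0434, "yaw": -5}, {"dx": 0.0212, "dy": -0.0434, "yaw": -5}, {"dx": 0.0212, "dy": -0.0434, "yaw": -5}, {"dx": 0.0212, "dy": -0.0434, "yaw": -5}, {"dx": 0.0212, "dy": -0.0434, "yaw": -5}, {"dx": 0.0212, "dy": -0.0434, "yaw": -5}, {"dx": 0.0212, "dy": -0.0434, "yaw": -5}, {"dx": 0.0212, "dy": -0.0434, "yaw": -5}, {"dx": 0.0212, "dy": -0.0434, "yaw": -5}, {"dx": 0.0212, "dy": -0.0434, "yaw": -5}, {}, {}], "gripper": 0.06}}

```text
$.deltas[0]: bad value
```

Run:
```python
from h import *
c=read_camera("wrist"); save(c,"w1.png"); print(c["fx"],c["cx"],c["cy"],np.round(c["extrinsics"],3).tolist(),(c["range_z"]>0).mean()); s=state(); print(s["t"],s["eef_pos"],s["tcp_rot"],s["joints"])
```

```text
371.64829954431775 313.46854617029663 235.58813561340713 [[0.299, -0.915, -0.27, 110.766], [0.954, 0.286, 0.086, 621.245], [-0.002, -0.283, 0.959, 385.088], [0.0, 0.0, 0.0, 1.0]] 0.9955729166666667
0.15 [186.88281614 596.24078497 233.20846444] [-3.14076586e+00 -1.04354103e-04  2.83779183e+00] [ 1.16138991e+00  4.91412146e-01  1.55928937e+00  1.87298853e-05
  1.09172432e+00 -1.05614278e-01]
```

View pics/w1.png

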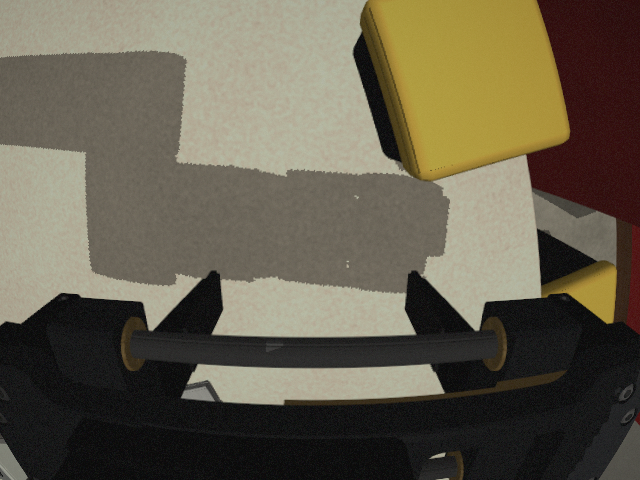

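The move was refused, so the arm is still at its start and the wrist view shows only bench and gripper. I'll resend with every key filled in.

Emit:
{"fn": "arm_command", "kwargs": {"deltas": [{"dx": 0.0212, "dy": -0.0434, "dz": 0, "yaw": -5}, {"dx": 0.0212, "dy": -0.0434, "dz": 0, "yaw": -5}, {"dx": 0.0212, "dy": -0.0434, "dz": 0, "yaw": -5}, {"dx": 0.0212, "dy": -0.0434, "dz": 0, "yaw": -5}, {"dx": 0.0212, "dy": -0.0434, "dz": 0, "yaw": -5}, {"dx": 0.0212, "dy": -0.0434, "dz": 0, "yaw": -5}, {"dx": 0.0212, "dy": -0.0434, "dz": 0, "yaw": -5}, {"dx": 0.0212, "dy": -0.0434, "dz": 0, "yaw": -5}, {"dx": 0.0212, "dy": -0.0434, "dz": 0, "yaw": -5}, {"dx": 0.0212, "dy": -0.0434, "dz": 0, "yaw": -5}, {"dx": 0.0212, "dy": -0.0434, "dz": 0, "yaw": -5}, {"dx": 0.0212, "dy": -0.0434, "dz": 0, "yaw": -5}, {"dx": 0.0212, "dy": -0.0434, "dz": 0, "yaw": -5}, {"dx": 0.0212, "dy": -0.0434, "dz": 0, "yaw": -5}, {"dx": 0, "dy": 0, "dz": 0, "yaw": 0}, {"dx": 0, "dy": 0, "dz": 0, "yaw": 0}], "gripper": 0.06}}

```text
t: 1.75
eef_pos: [483.6, -12.0, 233.3]
tcp_rot: [-3.141, -0.0, 1.614]
ft_force: [0.7, 0.6, -0.3]
opening: 0.633
grip_force: 0.0
```

Emit:
{"fn": "arm_command", "kwargs": {"deltas": [{"dx": 0.001, "dy": 0, "dz": -0.04, "yaw": 0}, {"dx": 0, "dy": 0, "dz": -0.04, "yaw": 0}, {"dx": 0, "dy": 0, "dz": -0.03, "yaw": 0}, {"dx": 0, "dy": 0, "dz": -0.012, "yaw": 0}, {"dx": 0, "dy": 0, "dz": 0, "yaw": 0}, {"dx": 0, "dy": 0, "dz": 0, "yaw": 0}], "gripper": 0.06}}

```text
t: 2.35
eef_pos: [484.6, -10.3, 112.2]
tcp_rot: [3.141, -0.0, 1.618]
ft_force: [0.0, 0.4, 0.8]
opening: 0.63
grip_force: 0.0
```

Emit:
{"fn": "arm_command", "kwargs": {"deltas": [{"dx": 0, "dy": 0, "dz": 0, "yaw": 0}, {"dx": 0, "dy": 0, "dz": 0, "yaw": 0}, {"dx": 0, "dy": 0, "dz": 0, "yaw": 0}, {"dx": 0, "dy": 0, "dz": 0, "yaw": 0}, {"dx": 0, "dy": 0, "dz": 0, "yaw": 0}, {"dx": 0, "dy": 0, "dz": 0, "yaw": 0}], "gripper": 0.0}}

```text
t: 2.95
eef_pos: [484.8, -11.3, 111.7]
tcp_rot: [3.141, 0.0, 1.616]
ft_force: [0.0, 1.0, 0.0]
opening: 0.181
grip_force: 0.0
```

Emit:
{"fn": "arm_command", "kwargs": {"deltas": [{"dx": 0, "dy": 0, "dz": 0, "yaw": 0}, {"dx": 0, "dy": 0, "dz": 0, "yaw": 0}, {"dx": 0.01, "dy": 0.0005, "dz": 0, "yaw": 0}, {"dx": 0.015, "dy": 0.0007, "dz": 0, "yaw": 0}, {"dx": 0.015, "dy": 0.0007, "dz": 0, "yaw": 0}, {"dx": 0.015, "dy": 0.0007, "dz": 0, "yaw": 0}, {"dx": 0.015, "dy": 0.0007, "dz": 0, "yaw": 0}, {"dx": 0.015, "dy": 0.0007, "dz": 0, "yaw": 0}, {"dx": 0.015, "dy": 0.0007, "dz": 0, "yaw": 0}, {"dx": 0.015, "dy": 0.0007, "dz": 0, "yaw": 0}, {"dx": 0.015, "dy": 0.0007, "dz": 0, "yaw": 0}, {"dx": 0.015, "dy": 0.0007, "dz": 0, "yaw": 0}, {"dx": 0.01, "dy": 0.0005, "dz": 0, "yaw": 0}, {"dx": 0, "dy": 0, "dz": 0, "yaw": 0}], "gripper": 0.0}}

```text
t: 4.35
eef_pos: [641.7, -4.7, 111.7]
tcp_rot: [3.14, 0.001, 1.616]
ft_force: [2.6, -6.1, 2.5]
opening: 0.143
grip_force: 30.0
```

Emit:
{"fn": "arm_command", "kwargs": {"deltas": [{"dx": 0.006, "dy": 0.0002, "dz": 0, "yaw": 0}, {"dx": 0.006, "dy": 0.0002, "dz": 0, "yaw": 0}, {"dx": 0.004, "dy": 0.0002, "dz": 0, "yaw": 0}, {"dx": 0, "dy": 0, "dz": 0, "yaw": 0}]}}

```text
t: 4.75
eef_pos: [652.5, -4.2, 111.6]
tcp_rot: [-3.132, 0.001, 1.616]
ft_force: [-21.4, -7.9, 15.0]
opening: 0.146
grip_force: 30.0
```

Run:
```python
from h import *
c=read_camera("top"); np.savez("top1.npz",**c); P=cloud(c); save(c,"t1.png",(260,150,460,360),2.8)
ax=np.array([np.cos(np.deg2rad(2.6)),np.sin(np.deg2rad(2.6))]); n=np.array([-ax[1],ax[0]])
d=P[...,:2]-np.array([467,-11]); X=d@ax; Y=d@n
for y0 in(-100,-50,0,50,100):
    m=(abs(Y-y0)<6)&(abs(X)<115); o=np.argsort(X[m]); x=X[m][o]; z=P[...,2][m][o]
    print(y0,[(int(b),round(float(np.median(z[abs(x-b)<2.5])),0)) for b in range(-110,112,5) if (abs(x-b)<2.5).any()])
```

```text
-100 []
-50 [(75, 455.0), (80, 460.0), (85, 464.0), (90, 465.0), (95, 467.0), (100, 468.0), (105, 468.0), (110, 468.0)]
0 [(-110, 718.0), (-105, 718.0), (-100, 718.0), (-95, 717.0), (-90, 716.0), (-85, 714.0), (-80, 713.0), (-75, 710.0), (-70, 706.0), (-65, 702.0), (-60, 697.0), (-55, 690.0), (-50, 681.0), (-45, 663.0), (-40, 658.0), (-35, 651.0), (-30, 645.0), (-25, 639.0), (-20, 634.0), (-15, 628.0), (-10, 621.0), (-5, 616.0), (0, 611.0), (5, 606.0), (10, 600.0), (15, 595.0), (20, 591.0), (25, 586.0), (30, 581.0), (35, 575.0), (40, 569.0), (45, 564.0), (50, 560.0), (55, 554.0), (60, 550.0), (65, 544.0), (70, 539.0), (75, 532.0), (80, 528.0), (85, 522.0), (90, 517.0), (95, 511.0), (100, 506.0), (105, 500.0), (110, 495.0)]
50 [(-110, 717.0), (-105, 718.0), (-100, 718.0), (-95, 718.0), (-90, 717.0), (-85, 717.0), (-80, 715.0), (-75, 714.0), (-70, 711.0), (-65, 708.0), (-60, 704.0), (-55, 700.0), (-50, 694.0), (-45, 686.0), (-40, 674.0), (-35, 664.0), (-30, 658.0), (-25, 652.0), (-20, 646.0), (-15, 640.0), (-10, 633.0), (-5, 627.0), (0, 621.0), (5, 615.0), (10, 610.0), (15, 604.0), (20, 597.0), (25, 593.0), (30, 587.0), (35, 582.0), (40, 576.0), (45, 570.0), (50, 565.0), (55, 559.0), (60, 553.0), (65, 547.0), (70, 540.0), (75, 534.0), (80, 527.0), (85, 521.0), (90, 515.0), (95, 508.0), (100, 500.0), (105, 491.0), (110, 483.0)]
100 [(-110, 715.0), (-105, 716.0), (-100, 717.0), (-95, 718.0), (-90, 718.0), (-85, 718.0), (-80, 717.0), (-75, 716.0), (-70, 714.0), (-65, 712.0), (-60, 710.0), (-55, 707.0), (-50, 702.0), (-45, 698.0), (-40, 691.0), (-35, 682.0), (-30, 670.0)]
```

View pics/t1.png

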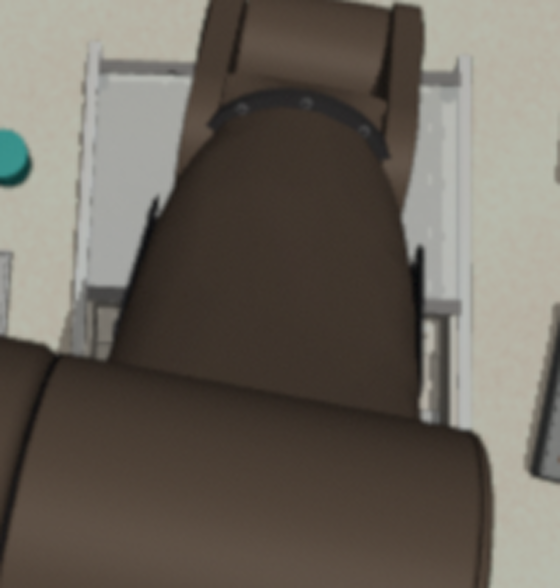

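The picture shows the arm over the box and the hatch at its rear stop (front edge at pixel row ~295), about where 0.19 open should be. I'm releasing it and moving off towards the jars.

Emit:
{"fn": "arm_command", "kwargs": {"deltas": [{"dx": -0.002, "dy": 0, "dz": 0, "yaw": 0}, {"dx": 0, "dy": 0, "dz": 0, "yaw": 0}, {"dx": 0, "dy": 0, "dz": 0, "yaw": 0}, {"dx": 0, "dy": 0, "dz": 0, "yaw": 0}, {"dx": 0, "dy": 0, "dz": 0.04, "yaw": 0}, {"dx": 0, "dy": 0, "dz": 0.04, "yaw": 0}, {"dx": -0.02, "dy": 0.042, "dz": 0, "yaw": 0}, {"dx": -0.02, "dy": 0.042, "dz": 0, "yaw": 0}, {"dx": -0.02, "dy": 0.042, "dz": 0, "yaw": 0}, {"dx": -0.02, "dy": 0.042, "dz": 0, "yaw": 0}, {"dx": -0.02, "dy": 0.042, "dz": 0, "yaw": 0}, {"dx": -0.02, "dy": 0.042, "dz": 0, "yaw": 0}, {"dx": 0, "dy": 0.018, "dz": 0, "yaw": 0}, {"dx": 0, "dy": 0, "dz": 0, "yaw": 0}, {"dx": 0, "dy": 0, "dz": 0, "yaw": 0}], "gripper": 0.07}}

```text
t: 6.3
eef_pos: [534.2, 266.4, 191.5]
tcp_rot: [3.141, 0.0, 1.617]
ft_force: [0.4, -0.6, -0.1]
opening: 0.736
grip_force: 0.0
```

Run:
```python
from h import *
def fish(c):
    v,u=np.mgrid[0:480,0:640]; a=(u-c["cx"])/c["fx"]; b=(v-c["cy"])/c["fy"]; r=np.hypot(a,b)+1e-9
    k=np.tan(r)/r; z=c["range_z"]
    p=np.stack([a*k*z,-b*k*z,-z,np.ones_like(z)],-1)@np.array(c["extrinsics"]).T
    return p[...,:3]
t=dict(np.load("top0.npz")); P=cloud(t)
for nm,(u,v) in dict(bot=(222,190),botcap=(212,174),beak=(178,198)).items(): print(nm,P[v,u].round())
c=read_camera("top"); np.savez("top2.npz",**c); save(c,"t2.png",(150,150,450,360),2.6); P=cloud(c)
ax=np.array([np.cos(np.deg2rad(2.6)),np.sin(np.deg2rad(2.6))]); n=np.array([-ax[1],ax[0]])
d=P[...,:2]-np.array([463,-13]); X=d@ax; Y=d@n
for y0 in(-100,-50,0,50,100):
    m=(abs(Y-y0)<12)&(abs(X)<125); x=X[m]; z=P[...,2][m]
    print(y0,[(int(b),int(np.median(z[abs(x-b)<2]))) for b in range(-110,112,4) if (abs(x-b)<2).any()])
for nme,C in(("top",c),("wrist",read_camera("wrist"))):
    P=cloud(C) if nme=="top" else fish(C); im=C["color"].astype(int); m=((im[...,0]>110)&(im[...,1]<70)&(im[...,2]<70)).astype(np.uint8)
    if nme=="wrist": save(C,"w2.png")
    k,l,s,cen=cv2.connectedComponentsWithStats(m)
    for i in range(1,k):
        if s[i,4]>60: q=P[l==i]; t=q[(q[:,2]>44)&(q[:,2]<54)]; print(nme,cen[i].round(),s[i,4],np.median(q,0).round(1),np.round(cv2.minAreaRect(t[:,:2].astype(np.float32)),1) if len(t)>5 and 0 else (t.min(0).round(1),t.max(0).round(1)) if len(t) else '')
```

```text
bot [686. 316.  81.]
botcap [707. 330. 129.]
beak [679. 443.   3.]
-100 [(-110, 0), (-106, 0), (-102, 64), (-98, 72), (-94, 29), (-90, 40), (-86, 59), (-82, 60), (-78, 59), (-74, 26), (-70, 25), (-66, 23), (-62, 16), (-58, 16), (-54, 15), (-50, 16), (-46, 16), (-42, 16), (-38, 15), (-34, 16), (-30, 16), (-26, 16), (-22, 16), (-18, 25), (-14, 24), (-10, 24), (-6, 25), (-2, 25), (2, 24), (6, 25), (10, 25), (14, 17), (18, 16), (22, 15), (26, 17), (30, 16), (34, 16), (38, 15), (42, 16), (46, 16), (50, 15), (54, 16), (58, 17), (62, 24), (66, 25), (70, 28), (74, 58), (78, 59), (82, 57), (86, 83), (90, 44), (94, 84), (98, 81), (102, 81), (106, 81), (110, 82)]
-50 [(-110, 0), (-106, 0), (-102, 63), (-98, 72), (-94, 28), (-90, 27), (-86, 60), (-82, 60), (-78, 57), (-74, 25), (-70, 25), (-66, 23), (-62, 16), (-58, 15), (-54, 17), (-50, 15), (-46, 15), (-42, 16), (-38, 16), (-34, 15), (-30, 16), (-26, 16), (-22, 16), (-18, 24), (-14, 24), (-10, 25), (-6, 25), (-2, 24), (2, 24), (6, 25), (10, 25), (14, 16), (18, 16), (22, 15), (26, 16), (30, 17), (34, 16), (38, 16), (42, 17), (46, 15), (50, 15),
[... 1548 characters left out ...]
8, 16), (-34, 16), (-30, 15), (-26, 15), (-22, 15), (-18, 23), (-14, 25), (-10, 24), (-6, 25), (-2, 24), (2, 25), (6, 24), (10, 24), (14, 23), (18, 16), (22, 16), (26, 16), (30, 16), (34, 15), (38, 17), (42, 16), (46, 15), (50, 16), (54, 15), (58, 15), (62, 24), (66, 25), (70, 26), (74, 56), (78, 61), (82, 58), (86, 81), (90, 69), (94, 83), (98, 82), (102, 81), (106, 81), (110, 81)]
top [491. 292.] 521 [ 500.7 -312.2   74. ] (array([ 529.6, -340.4,   45.9]), array([ 536.7, -304.8,   51.8]))
wrist [318. 130.] 2290 [534.3 346.2  49.9] (array([513.4, 325. ,  46.5]), array([555.7, 367.2,  52. ]))
wrist [312. 225.] 2007 [533. 269.  50.] (array([512.1, 248.1,  47.1]), array([553.9, 289.3,  52.5]))
```

View pics/t2.png

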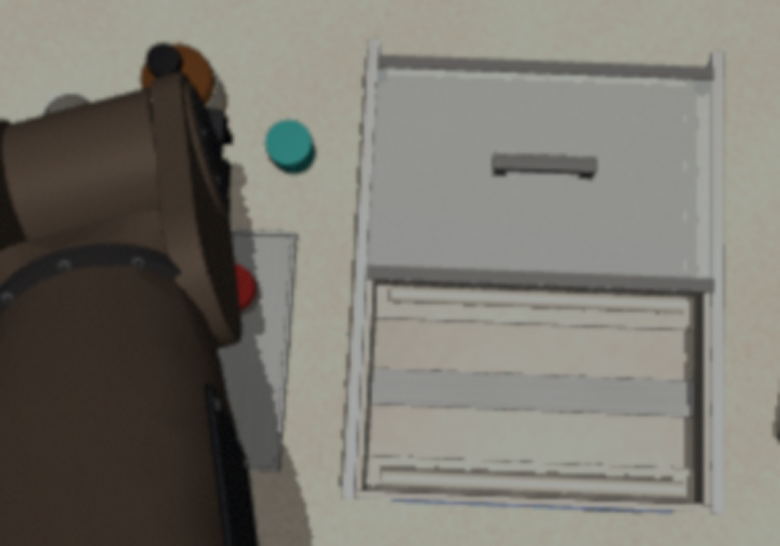

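View pics/w2.png

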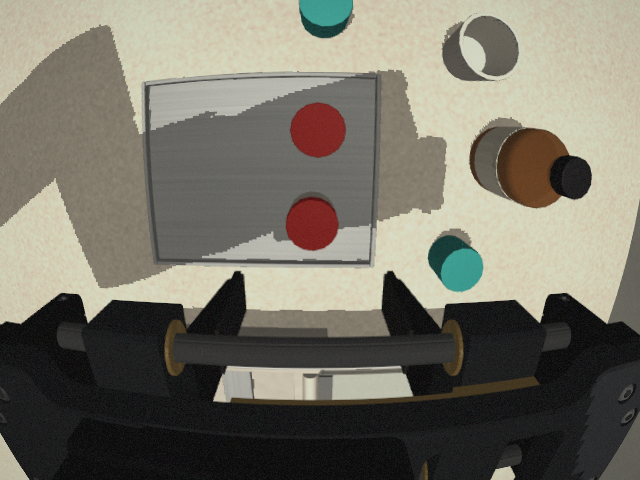

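Top crop: the hatch is fully open, with the bare bar at rows ~370-415. Wrist view: two red jars at (318,130) and (312,225) on the tray, and turquoise look-alikes at (326,15) and (456,262) outside it. In world terms the jars are at (533.5,268) and (534,345.5), and the bar's middle is about x=462. I'm picking the nearer jar.

Emit:
{"fn": "arm_command", "kwargs": {"deltas": [{"dx": -0.0007, "dy": 0.0016, "dz": -0.04, "yaw": 0}, {"dx": 0, "dy": 0, "dz": -0.04, "yaw": 0}, {"dx": 0, "dy": 0, "dz": -0.035, "yaw": 0}, {"dx": 0, "dy": 0, "dz": -0.025, "yaw": 0}, {"dx": 0, "dy": 0, "dz": -0.0135, "yaw": 0}, {"dx": 0, "dy": 0, "dz": 0, "yaw": 0}, {"dx": 0, "dy": 0, "dz": 0, "yaw": 0}]}}

```text
t: 7.1
eef_pos: [533.8, 267.9, 39.0]
tcp_rot: [3.141, -0.0, 1.615]
ft_force: [0.3, -0.2, 0.4]
opening: 0.734
grip_force: 0.0
```

Emit:
{"fn": "arm_command", "kwargs": {"deltas": [{"dx": 0, "dy": 0, "dz": 0, "yaw": 0}, {"dx": 0, "dy": 0, "dz": 0, "yaw": 0}, {"dx": 0, "dy": 0, "dz": 0, "yaw": 0}, {"dx": 0, "dy": 0, "dz": 0, "yaw": 0}, {"dx": 0, "dy": 0, "dz": 0, "yaw": 0}, {"dx": 0, "dy": 0, "dz": 0, "yaw": 0}, {"dx": 0, "dy": 0, "dz": 0, "yaw": 0}], "gripper": 0.02}}

```text
t: 7.8
eef_pos: [533.1, 268.4, 38.7]
tcp_rot: [3.141, -0.0, 1.616]
ft_force: [-1.6, -1.0, 6.3]
opening: 0.462
grip_force: 30.0
```

Emit:
{"fn": "arm_command", "kwargs": {"deltas": [{"dx": 0, "dy": 0, "dz": 0.02, "yaw": 0}, {"dx": 0, "dy": 0, "dz": 0.04, "yaw": 0}, {"dx": 0, "dy": 0, "dz": 0.04, "yaw": 0}, {"dx": 0, "dy": 0, "dz": 0.02, "yaw": 0}, {"dx": -0.007, "dy": -0.032, "dz": 0, "yaw": 0}, {"dx": -0.007, "dy": -0.032, "dz": 0, "yaw": 0}, {"dx": -0.007, "dy": -0.032, "dz": 0, "yaw": 0}, {"dx": -0.007, "dy": -0.032, "dz": 0, "yaw": 0}, {"dx": -0.007, "dy": -0.032, "dz": 0, "yaw": 0}, {"dx": -0.007, "dy": -0.032, "dz": 0, "yaw": 0}, {"dx": -0.007, "dy": -0.032, "dz": 0, "yaw": 0}, {"dx": -0.007, "dy": -0.032, "dz": 0, "yaw": 0}, {"dx": -0.007, "dy": -0.032, "dz": 0, "yaw": 0}, {"dx": -0.007, "dy": -0.032, "dz": 0, "yaw": 0}, {"dx": 0, "dy": 0, "dz": -0.03, "yaw": 0}, {"dx": 0, "dy": 0, "dz": -0.03, "yaw": 0}, {"dx": 0, "dy": 0, "dz": -0.02, "yaw": 0}, {"dx": 0, "dy": 0, "dz": 0, "yaw": 0}, {"dx": 0, "dy": 0, "dz": 0, "yaw": 0}]}}

```text
t: 9.7
eef_pos: [463.1, -51.7, 78.4]
tcp_rot: [-3.141, -0.0, 1.616]
ft_force: [-0.8, -0.6, -1.3]
opening: 0.462
grip_force: 30.0
```

Emit:
{"fn": "arm_command", "kwargs": {"deltas": [{"dx": 0, "dy": 0, "dz": -0.01, "yaw": 0}, {"dx": 0, "dy": 0, "dz": -0.005, "yaw": 0}, {"dx": 0, "dy": 0, "dz": -0.002, "yaw": 0}, {"dx": 0, "dy": 0, "dz": 0, "yaw": 0}, {"dx": 0, "dy": 0, "dz": 0, "yaw": 0}]}}

```text
t: 10.2
eef_pos: [463.1, -51.7, 61.3]
tcp_rot: [3.141, 0.0, 1.616]
ft_force: [0.1, 0.2, -1.7]
opening: 0.459
grip_force: 30.0
```

Next I lower onto contact, release, rise and head for the second jar.

Emit:
{"fn": "arm_command", "kwargs": {"deltas": [{"dx": 0, "dy": 0, "dz": -0.0005, "yaw": 0}, {"dx": 0, "dy": 0, "dz": -0.0004, "yaw": 0}, {"dx": 0, "dy": 0, "dz": 0, "yaw": 0}]}}

```text
t: 10.5
eef_pos: [463.2, -51.7, 60.7]
tcp_rot: [3.141, 0.0, 1.616]
ft_force: [-0.6, -0.3, 4.4]
opening: 0.46
grip_force: 30.0
```

Emit:
{"fn": "arm_command", "kwargs": {"deltas": [{"dx": 0, "dy": 0, "dz": 0, "yaw": 0}, {"dx": 0, "dy": 0, "dz": 0, "yaw": 0}, {"dx": 0, "dy": 0, "dz": 0, "yaw": 0}, {"dx": 0, "dy": 0, "dz": 0.01, "yaw": 0}, {"dx": 0, "dy": 0, "dz": 0.03, "yaw": 0}, {"dx": 0, "dy": 0, "dz": 0.04, "yaw": 0}, {"dx": 0, "dy": 0, "dz": 0.04, "yaw": 0}, {"dx": 0.008, "dy": 0.045, "dz": 0, "yaw": 0}, {"dx": 0.008, "dy": 0.045, "dz": 0, "yaw": 0}, {"dx": 0.008, "dy": 0.045, "dz": 0, "yaw": 0}, {"dx": 0.008, "dy": 0.045, "dz": 0, "yaw": 0}, {"dx": 0.008, "dy": 0.045, "dz": 0, "yaw": 0}, {"dx": 0.008, "dy": 0.045, "dz": 0, "yaw": 0}, {"dx": 0.008, "dy": 0.045, "dz": 0, "yaw": 0}, {"dx": 0.009, "dy": 0.04, "dz": 0, "yaw": 0}, {"dx": 0.006, "dy": 0, "dz": 0, "yaw": 0}, {"dx": 0, "dy": 0, "dz": 0, "yaw": 0}], "gripper": 0.07}}

```text
t: 12.2
eef_pos: [534.0, 303.7, 180.4]
tcp_rot: [-3.142, 0.0, 1.618]
ft_force: [0.7, -1.2, -0.3]
opening: 0.736
grip_force: 0.0
```

```bash
cat >> h.py <<'E'
def fish(c):
    v,u=np.mgrid[0:480,0:640]; a=(u-c["cx"])/c["fx"]; b=(v-c["cy"])/c["fy"]; r=np.hypot(a,b)+1e-9
    k=np.tan(r)/r; z=c["range_z"]
    p=np.stack([a*k*z,-b*k*z,-z,np.ones_like(z)],-1)@np.array(c["extrinsics"]).T
    return p[...,:3]
def reds(*names):
  for nme in names:
    C=read_camera(nme); P=fish(C) if nme=="wrist" else cloud(C); im=C["color"].astype(int); m=((im[...,0]>100)&(im[...,1]<65)&(im[...,2]<65)).astype(np.uint8)
    k,l,s,cen=cv2.connectedComponentsWithStats(m)
    for i in range(1,k):
        if s[i,4]>60:
            q=P[l==i]; t=q[abs(q[:,2]-np.percentile(q[:,2],70))<4]; print(nme,cen[i].round(),s[i,4],"med",np.median(q,0).round(1),"midrange",((t.min(0)+t.max(0))/2).round(1),"size",(t.max(0)-t.min(0)).round(1))
E
python3 - <<'E'
from h import *
reds("wrist","top","scene")
E
```

```text
wrist [316. 179.] 2419 med [534.2 346.5  49.9] midrange [534.3 346.2  49.7] size [43.  42.8  5.8]
wrist [531. 209.] 135 med [692.5 342.2  95.6] midrange [696.4 341.2 100.8] size [10.3  7.7  8. ]
top [491. 292.] 532 med [ 501.2 -312.2   73.8] midrange [ 503.5 -311.7   74.7] size [63.3 55.   7.7]
top [374. 301.] 267 med [460.3 -51.7  69.9] midrange [460.3 -52.6  70.5] size [38.3 40.5  6.9]
scene [218. 188.] 176 med [ 504.3 -309.6   75.2] midrange [ 503.9 -310.5   75.1] size [61.3 55.3  6.1]
scene [300. 216.] 154 med [469.4 -48.5  71.1] midrange [463.9 -51.5  71.1] size [46.5 42.7  6. ]
scene [428. 303.] 309 med [539.7 348.   48.6] midrange [533.9 345.4  49. ] size [47.1 42.4  7.2]
scene [380. 339.] 248 med [726.7 350.9  90.5] midrange [718.2 339.7  95.1] size [46.8 38.4  7.6]
```

Emit:
{"fn": "arm_command", "kwargs": {"deltas": [{"dx": 0, "dy": 0.0423, "dz": 0, "yaw": 0}, {"dx": 0, "dy": 0, "dz": -0.04, "yaw": 0}, {"dx": 0, "dy": 0, "dz": -0.04, "yaw": 0}, {"dx": 0, "dy": 0, "dz": -0.03, "yaw": 0}, {"dx": 0, "dy": 0, "dz": -0.02, "yaw": 0}, {"dx": 0, "dy": 0, "dz": -0.0117, "yaw": 0}, {"dx": 0, "dy": 0, "dz": 0, "yaw": 0}, {"dx": 0, "dy": 0, "dz": 0, "yaw": 0}]}}

```text
t: 13.15
eef_pos: [534.5, 345.3, 39.6]
tcp_rot: [3.141, -0.0, 1.615]
ft_force: [0.6, 0.8, 0.8]
opening: 0.735
grip_force: 0.0
```

Emit:
{"fn": "arm_command", "kwargs": {"deltas": [{"dx": 0, "dy": 0, "dz": 0, "yaw": 0}, {"dx": 0, "dy": 0, "dz": 0, "yaw": 0}, {"dx": 0, "dy": 0, "dz": 0, "yaw": 0}, {"dx": 0, "dy": 0, "dz": 0, "yaw": 0}, {"dx": 0, "dy": 0, "dz": 0, "yaw": 0}, {"dx": 0, "dy": 0, "dz": 0, "yaw": 0}, {"dx": 0, "dy": 0, "dz": 0, "yaw": 0}], "gripper": 0.02}}

```text
t: 13.85
eef_pos: [534.1, 345.7, 39.0]
tcp_rot: [3.141, -0.0, 1.616]
ft_force: [-1.4, -0.2, 5.8]
opening: 0.458
grip_force: 30.0
```

Emit:
{"fn": "arm_command", "kwargs": {"deltas": [{"dx": 0, "dy": 0, "dz": 0.02, "yaw": 0}, {"dx": 0, "dy": 0, "dz": 0.04, "yaw": 0}, {"dx": 0, "dy": 0, "dz": 0.04, "yaw": 0}, {"dx": 0, "dy": 0, "dz": 0.02, "yaw": 0}, {"dx": -0.0073, "dy": -0.032, "dz": 0, "yaw": 0}, {"dx": -0.0073, "dy": -0.032, "dz": 0, "yaw": 0}, {"dx": -0.0073, "dy": -0.032, "dz": 0, "yaw": 0}, {"dx": -0.0073, "dy": -0.032, "dz": 0, "yaw": 0}, {"dx": -0.0073, "dy": -0.032, "dz": 0, "yaw": 0}, {"dx": -0.0073, "dy": -0.032, "dz": 0, "yaw": 0}, {"dx": -0.0073, "dy": -0.032, "dz": 0, "yaw": 0}, {"dx": -0.0073, "dy": -0.032, "dz": 0, "yaw": 0}, {"dx": -0.0073, "dy": -0.032, "dz": 0, "yaw": 0}, {"dx": -0.0073, "dy": -0.032, "dz": 0, "yaw": 0}, {"dx": 0, "dy": 0, "dz": -0.03, "yaw": 0}, {"dx": 0, "dy": 0, "dz": -0.03, "yaw": 0}, {"dx": 0, "dy": 0, "dz": -0.02, "yaw": 0}, {"dx": 0, "dy": 0, "dz": 0, "yaw": 0}, {"dx": 0, "dy": 0, "dz": 0, "yaw": 0}]}}

```text
t: 15.75
eef_pos: [461.1, 25.6, 78.7]
tcp_rot: [-3.141, -0.0, 1.616]
ft_force: [-0.9, -0.2, -1.4]
opening: 0.454
grip_force: 30.0
```

Emit:
{"fn": "arm_command", "kwargs": {"deltas": [{"dx": 0, "dy": 0, "dz": -0.01, "yaw": 0}, {"dx": 0, "dy": 0, "dz": -0.005, "yaw": 0}, {"dx": 0, "dy": 0, "dz": -0.002, "yaw": 0}, {"dx": 0, "dy": 0, "dz": 0, "yaw": 0}, {"dx": 0, "dy": 0, "dz": -0.0005, "yaw": 0}, {"dx": 0, "dy": 0, "dz": 0, "yaw": 0}]}}

```text
t: 16.35
eef_pos: [461.1, 25.6, 61.2]
tcp_rot: [3.141, 0.0, 1.616]
ft_force: [-0.0, 0.4, -1.0]
opening: 0.459
grip_force: 30.0
```

Emit:
{"fn": "arm_command", "kwargs": {"deltas": [{"dx": 0, "dy": 0, "dz": -0.0005, "yaw": 0}, {"dx": 0, "dy": 0, "dz": 0, "yaw": 0}, {"dx": 0, "dy": 0, "dz": 0, "yaw": 0}, {"dx": 0, "dy": 0, "dz": 0.01, "yaw": 0}, {"dx": 0, "dy": 0, "dz": 0.03, "yaw": 0}, {"dx": 0, "dy": 0, "dz": 0.04, "yaw": 0}, {"dx": 0, "dy": 0, "dz": 0.04, "yaw": 0}, {"dx": 0.016, "dy": 0.046, "dz": 0, "yaw": 0}, {"dx": 0.016, "dy": 0.046, "dz": 0, "yaw": 0}, {"dx": 0.016, "dy": 0.046, "dz": 0, "yaw": 0}, {"dx": 0.016, "dy": 0.046, "dz": 0, "yaw": 0}, {"dx": 0.016, "dy": 0.046, "dz": 0, "yaw": 0}, {"dx": 0, "dy": 0, "dz": 0, "yaw": 0}], "gripper": 0.07}}

```text
t: 17.65
eef_pos: [541.9, 260.1, 181.1]
tcp_rot: [3.14, -0.001, 1.62]
ft_force: [-0.4, -0.7, -0.1]
opening: 0.737
grip_force: 0.0
```

Run:
```python
from h import *
reds("top","scene"); c=read_camera("top"); save(c,"t3.png",(150,150,530,360),2); np.savez("top3.npz",**c)
P=cloud(c); ax=np.array([np.cos(np.deg2rad(2.6)),np.sin(np.deg2rad(2.6))]); n=np.array([-ax[1],ax[0]])
d=P[...,:2]-np.array([463,-13]); X=d@ax; Y=d@n; Z=P[...,2]
for y0 in(-110,-80,0,85,110):
    m=(abs(Y-y0)<8)&(abs(X)<30)&(Z>21); x=np.sort(X[m]); print(y0,x[:3].round(1),x[-3:].round(1))
```

```text
top [491. 292.] 531 med [ 500.9 -311.9   73.9] midrange [ 503.6 -312.4   74.7] size [62.7 54.   7.6]
top [339. 299.] 268 med [458.5  25.9  69.8] midrange [458.7  25.6  70.9] size [38.9 40.3  7.5]
top [374. 300.] 268 med [460.5 -51.8  70.1] midrange [460.4 -52.4  71.2] size [38.4 40.   7.9]
scene [218. 188.] 175 med [ 504.  -309.7   75.1] midrange [ 503.7 -310.6   75.4] size [58.4 54.9  6.7]
scene [300. 214.] 120 med [465.3 -50.7  71.4] midrange [464.1 -51.5  71.6] size [42.7 39.9  6.3]
scene [325. 224.] 139 med [462.8  24.4  71.2] midrange [460.2  24.9  71.3] size [45.  41.9  6.1]
scene [379. 338.] 334 med [727.1 348.3  91.9] midrange [717.5 338.3  97.2] size [43.9 37.   7.6]
-110 [-18.7 -18.6 -18.4] [11.9 12.1 16.6]
-80 [-17.4 -17.3 -17.3] [12.9 12.9 13.2]
0 [-26.8 -18.2 -17.7] [12.5 12.7 12.7]
85 [-18.2 -18.1 -16.4] [11.9 12.  12.3]
110 [-17.3 -17.2 -17.2] [13.2 13.4 13.5]
```

View pics/t3.png

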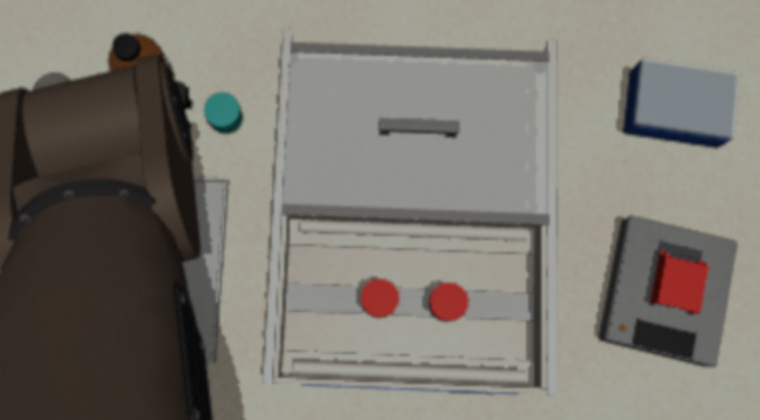

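Both jars stand on the bar at (379,298) and (448,302), within 2 mm of its middle line. Now I close the hatch.

Emit:
{"fn": "arm_command", "kwargs": {"deltas": [{"dx": 0.0155, "dy": -0.0378, "dz": 0, "yaw": 0}, {"dx": 0.0155, "dy": -0.0378, "dz": 0, "yaw": 0}, {"dx": 0.0155, "dy": -0.0378, "dz": 0, "yaw": 0}, {"dx": 0.0155, "dy": -0.0378, "dz": 0, "yaw": 0}, {"dx": 0.0155, "dy": -0.0378, "dz": 0, "yaw": 0}, {"dx": 0.0155, "dy": -0.0378, "dz": 0, "yaw": 0}, {"dx": 0.0155, "dy": -0.0378, "dz": 0, "yaw": 0}, {"dx": 0, "dy": 0, "dz": 0, "yaw": 0}, {"dx": 0, "dy": 0, "dz": -0.03, "yaw": 0}, {"dx": 0, "dy": 0, "dz": -0.025, "yaw": 0}, {"dx": 0, "dy": 0, "dz": -0.015, "yaw": 0}, {"dx": 0, "dy": 0, "dz": 0, "yaw": 0}, {"dx": 0, "dy": 0, "dz": 0, "yaw": 0}], "gripper": 0.06}}

```text
t: 19.1
eef_pos: [649.6, -9.1, 111.4]
tcp_rot: [3.141, 0.0, 1.616]
ft_force: [0.4, -0.0, 0.2]
opening: 0.627
grip_force: 0.0
```

Emit:
{"fn": "arm_command", "kwargs": {"deltas": [{"dx": 0, "dy": 0, "dz": 0, "yaw": 0}, {"dx": 0, "dy": 0, "dz": 0, "yaw": 0}, {"dx": 0, "dy": 0, "dz": 0, "yaw": 0}, {"dx": 0, "dy": 0, "dz": 0, "yaw": 0}, {"dx": 0, "dy": 0, "dz": 0, "yaw": 0}, {"dx": 0, "dy": 0, "dz": 0, "yaw": 0}, {"dx": 0, "dy": 0, "dz": 0, "yaw": 0}, {"dx": 0, "dy": 0, "dz": 0, "yaw": 0}], "gripper": 0.0}}

```text
t: 19.9
eef_pos: [649.8, -9.0, 110.6]
tcp_rot: [3.141, -0.0, 1.616]
ft_force: [2.2, -0.6, 0.7]
opening: 0.14
grip_force: 30.0
```

Emit:
{"fn": "arm_command", "kwargs": {"deltas": [{"dx": -0.01, "dy": -0.0004, "dz": 0, "yaw": 0}, {"dx": -0.015, "dy": -0.0006, "dz": 0, "yaw": 0}, {"dx": -0.015, "dy": -0.0006, "dz": 0, "yaw": 0}, {"dx": -0.015, "dy": -0.0006, "dz": 0, "yaw": 0}, {"dx": -0.015, "dy": -0.0006, "dz": 0, "yaw": 0}, {"dx": -0.015, "dy": -0.0006, "dz": 0, "yaw": 0}, {"dx": -0.015, "dy": -0.0006, "dz": 0, "yaw": 0}, {"dx": -0.015, "dy": -0.0006, "dz": 0, "yaw": 0}, {"dx": -0.015, "dy": -0.0006, "dz": 0, "yaw": 0}, {"dx": -0.015, "dy": -0.0006, "dz": 0, "yaw": 0}, {"dx": -0.015, "dy": -0.0006, "dz": 0, "yaw": 0}, {"dx": -0.015, "dy": -0.0006, "dz": 0, "yaw": 0}, {"dx": 0, "dy": 0, "dz": 0, "yaw": 0}]}}

```text
t: 21.2
eef_pos: [472.2, -16.3, 110.6]
tcp_rot: [-3.14, 0.0, 1.616]
ft_force: [-1.2, -3.7, -3.9]
opening: 0.149
grip_force: 30.0
```

Emit:
{"fn": "arm_command", "kwargs": {"deltas": [{"dx": -0.006, "dy": -0.0002, "dz": 0, "yaw": 0}, {"dx": -0.005, "dy": -0.0002, "dz": 0, "yaw": 0}, {"dx": -0.004, "dy": -0.0002, "dz": 0, "yaw": 0}, {"dx": 0, "dy": 0, "dz": 0, "yaw": 0}]}}

```text
t: 21.6
eef_pos: [462.6, -16.7, 110.6]
tcp_rot: [3.134, 0.001, 1.615]
ft_force: [19.9, 1.9, -17.3]
opening: 0.145
grip_force: 30.0
```

Emit:
{"fn": "arm_command", "kwargs": {"deltas": [{"dx": 0.0005, "dy": 0, "dz": 0, "yaw": 0}, {"dx": 0, "dy": 0, "dz": 0, "yaw": 0}, {"dx": 0, "dy": 0, "dz": 0, "yaw": 0}, {"dx": 0, "dy": 0, "dz": 0, "yaw": 0}, {"dx": 0, "dy": 0, "dz": 0.04, "yaw": 0}, {"dx": 0, "dy": 0, "dz": 0.04, "yaw": 0}, {"dx": 0, "dy": 0, "dz": 0.04, "yaw": 0}, {"dx": 0.005, "dy": -0.044, "dz": 0, "yaw": 0}, {"dx": 0.005, "dy": -0.044, "dz": 0, "yaw": 0}, {"dx": 0.005, "dy": -0.044, "dz": 0, "yaw": 0}, {"dx": 0.005, "dy": -0.044, "dz": 0, "yaw": 0}, {"dx": 0.005, "dy": -0.044, "dz": 0, "yaw": 0}, {"dx": 0.005, "dy": -0.044, "dz": 0, "yaw": 0}, {"dx": 0.005, "dy": -0.044, "dz": 0, "yaw": 0}, {"dx": 0.005, "dy": -0.044, "dz": 0, "yaw": 0}, {"dx": 0, "dy": 0, "dz": 0, "yaw": 0}, {"dx": 0, "dy": 0, "dz": 0, "yaw": 0}], "gripper": 0.06}}

```text
t: 23.3
eef_pos: [499.5, -368.9, 229.9]
tcp_rot: [-3.141, -0.001, 1.615]
ft_force: [0.6, 0.0, -0.3]
opening: 0.628
grip_force: 0.0
```

Run:
```python
from h import *
reds("scene","top")
for nme in("wrist","top"):
    C=read_camera(nme); P=fish(C) if nme=="wrist" else cloud(C); im=C["color"].astype(int)
    if nme=="wrist": save(C,"w3.png")
    else: save(C,"t4.png",(260,150,530,360),2.6)
    near=(abs(P[...,0]-500)<110)&(abs(P[...,1]+310)<110)
    red=(im[...,0]>90)&(im[...,1]<65)&(im[...,2]<65)&near
    for nm,m in dict(guardtop=red&(P[...,2]>69)&(P[...,2]<79),ctrltop=near&(P[...,2]>35)&(P[...,2]<45)).items():
        m=cv2.morphologyEx(m.astype(np.uint8),cv2.MORPH_OPEN,np.ones((3,3))); k,l,s,_=cv2.connectedComponentsWithStats(m); i=1+np.argmax(s[1:,4]); q=P[l==i]
        print(nme,nm,len(q),np.median(q,0).round(1),cv2.minAreaRect(q[:,:2].astype(np.float32)))
```

```text
scene [218. 188.] 164 med [ 504.4 -309.9   75.3] midrange [ 503.1 -310.7   75.8] size [55.4 51.5  7.6]
scene [376. 337.] 439 med [731.3 343.   93.1] midrange [719.8 333.   97.5] size [39.5 45.7  7.9]
wrist guardtop 3664 [ 503.2 -310.7   75.4] ((505.2314147949219, -311.3087158203125), (47.706993103027344, 57.4852409362793), 80.3492660522461)
wrist ctrltop 17431 [ 494.3 -304.5   41. ] ((500.2386779785156, -310.61273193359375), (130.78170776367188, 150.76071166992188), 80.46980285644531)Traceback (most recent call last):
  File "<stdin>", line 10, in <module>
    return _wrapfunc(a, 'argmax', axis=axis, out=out, **kwds)
    return bound(*args, **kwds)
ValueError: attempt to get argmax of an empty sequence
```

View pics/w3.png

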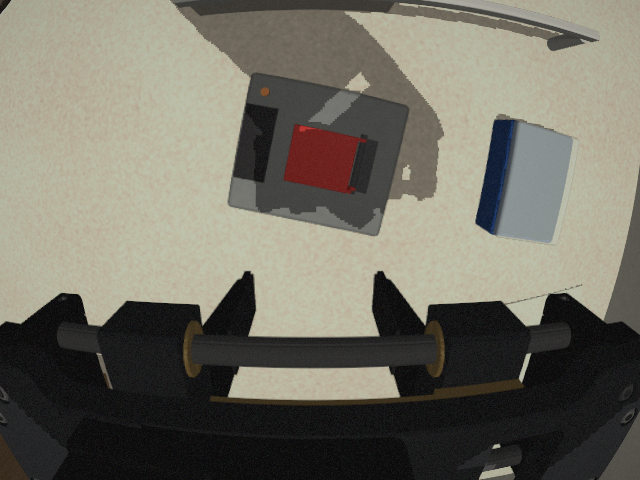

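View pics/t4.png

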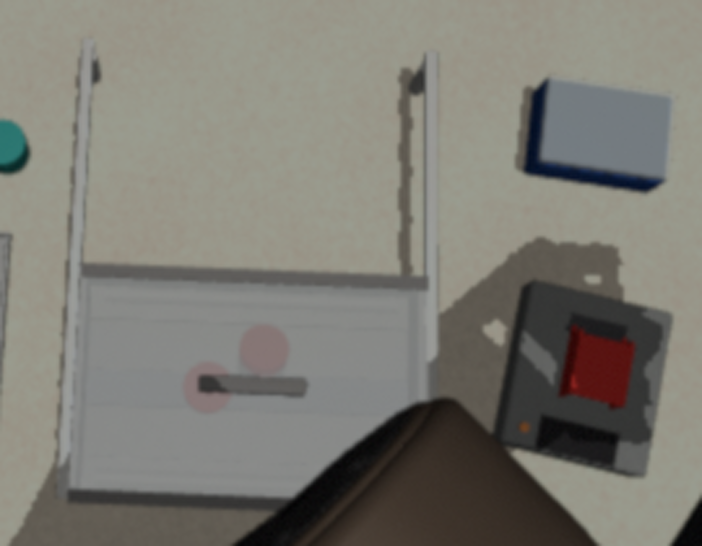

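The wrist view shows the guard at (325,157) and the control box turned -9.5°. The top crop shows one jar at (263,349), knocked off the bar's line while I was away, and the other still in place at (207,388). I have to reopen the hatch and mend that.

Emit:
{"fn": "arm_command", "kwargs": {"deltas": [{"dx": -0.0045, "dy": 0.044, "dz": 0, "yaw": 0}, {"dx": -0.0045, "dy": 0.044, "dz": 0, "yaw": 0}, {"dx": -0.0045, "dy": 0.044, "dz": 0, "yaw": 0}, {"dx": -0.0045, "dy": 0.044, "dz": 0, "yaw": 0}, {"dx": -0.0045, "dy": 0.044, "dz": 0, "yaw": 0}, {"dx": -0.0045, "dy": 0.044, "dz": 0, "yaw": 0}, {"dx": -0.0045, "dy": 0.044, "dz": 0, "yaw": 0}, {"dx": -0.0045, "dy": 0.044, "dz": 0, "yaw": 0}, {"dx": 0, "dy": 0, "dz": -0.03, "yaw": 0}, {"dx": 0, "dy": 0, "dz": -0.04, "yaw": 0}, {"dx": 0, "dy": 0, "dz": -0.03, "yaw": 0}, {"dx": 0, "dy": 0, "dz": -0.019, "yaw": 0}, {"dx": 0, "dy": 0, "dz": 0, "yaw": 0}, {"dx": 0, "dy": 0, "dz": 0, "yaw": 0}]}}

```text
t: 24.9
eef_pos: [464.1, -16.2, 112.2]
tcp_rot: [3.141, 0.0, 1.617]
ft_force: [0.4, -0.1, -0.4]
opening: 0.63
grip_force: 0.0
```

Emit:
{"fn": "arm_command", "kwargs": {"deltas": [{"dx": 0, "dy": 0, "dz": 0, "yaw": 0}, {"dx": 0, "dy": 0, "dz": 0, "yaw": 0}, {"dx": 0, "dy": 0, "dz": 0, "yaw": 0}, {"dx": 0, "dy": 0, "dz": 0, "yaw": 0}, {"dx": 0, "dy": 0, "dz": 0, "yaw": 0}, {"dx": 0, "dy": 0, "dz": 0, "yaw": 0}, {"dx": 0, "dy": 0, "dz": 0, "yaw": 0}, {"dx": 0, "dy": 0, "dz": 0, "yaw": 0}], "gripper": 0.0}}

```text
t: 25.7
eef_pos: [463.9, -16.6, 111.6]
tcp_rot: [-3.141, -0.0, 1.616]
ft_force: [-0.6, -0.7, 2.4]
opening: 0.141
grip_force: 30.0
```

Emit:
{"fn": "arm_command", "kwargs": {"deltas": [{"dx": 0.01, "dy": 0.0004, "dz": 0, "yaw": 0}, {"dx": 0.015, "dy": 0.0006, "dz": 0, "yaw": 0}, {"dx": 0.015, "dy": 0.0006, "dz": 0, "yaw": 0}, {"dx": 0.015, "dy": 0.0006, "dz": 0, "yaw": 0}, {"dx": 0.015, "dy": 0.0006, "dz": 0, "yaw": 0}, {"dx": 0.015, "dy": 0.0006, "dz": 0, "yaw": 0}, {"dx": 0.015, "dy": 0.0006, "dz": 0, "yaw": 0}, {"dx": 0.015, "dy": 0.0006, "dz": 0, "yaw": 0}, {"dx": 0.015, "dy": 0.0006, "dz": 0, "yaw": 0}, {"dx": 0.015, "dy": 0.0006, "dz": 0, "yaw": 0}, {"dx": 0.015, "dy": 0.0006, "dz": 0, "yaw": 0}, {"dx": 0.015, "dy": 0.0006, "dz": 0, "yaw": 0}, {"dx": 0.012, "dy": 0.0004, "dz": 0, "yaw": 0}, {"dx": 0, "dy": 0, "dz": 0, "yaw": 0}]}}

```text
t: 27.1
eef_pos: [652.3, -8.9, 111.6]
tcp_rot: [3.141, -0.0, 1.616]
ft_force: [0.5, 0.8, 3.4]
opening: 0.147
grip_force: 30.0
```

Emit:
{"fn": "arm_command", "kwargs": {"deltas": [{"dx": 0, "dy": 0, "dz": 0, "yaw": 0}, {"dx": 0, "dy": 0, "dz": 0, "yaw": 0}, {"dx": 0, "dy": 0, "dz": 0, "yaw": 0}, {"dx": 0, "dy": 0, "dz": 0.04, "yaw": 0}, {"dx": 0, "dy": 0, "dz": 0.04, "yaw": 0}, {"dx": -0.02, "dy": 0.042, "dz": 0, "yaw": 0}, {"dx": -0.02, "dy": 0.042, "dz": 0, "yaw": 0}, {"dx": -0.02, "dy": 0.042, "dz": 0, "yaw": 0}, {"dx": -0.02, "dy": 0.042, "dz": 0, "yaw": 0}, {"dx": -0.02, "dy": 0.042, "dz": 0, "yaw": 0}, {"dx": -0.02, "dy": 0.042, "dz": 0, "yaw": 0}, {"dx": 0, "dy": 0, "dz": 0, "yaw": 0}], "gripper": 0.07}}

```text
t: 28.3
eef_pos: [528.6, 246.7, 191.7]
tcp_rot: [-3.141, -0.001, 1.621]
ft_force: [-0.9, -1.1, 0.5]
opening: 0.735
grip_force: 0.0
```

Run:
```python
from h import *
reds("top","scene"); c=read_camera("top"); save(c,"t5.png",(270,170,450,350),3); c=read_camera("scene")
```

```text
top [361. 284.] 252 med [495.9 -21.2  66.4] midrange [491.9 -20.4  68.4] size [29.6 39.   7.8]
top [491. 292.] 531 med [ 500.9 -312.2   73.6] midrange [ 502.4 -312.4   74.6] size [60.7 54.5  7.8]
top [339. 299.] 269 med [458.6  25.6  70.2] midrange [458.6  25.5  71. ] size [38.5 40.5  8. ]
scene [218. 188.] 174 med [ 505.2 -309.3   75. ] midrange [ 504.  -310.2   75.4] size [59.6 55.4  7.1]
scene [325. 224.] 139 med [462.3  24.7  71.5] midrange [462.2  24.8  71.3] size [41.8 41.3  6.5]
scene [301. 226.] 168 med [500.4 -20.4  66.6] midrange [497.7 -20.9  68.4] size [34.7 41.7  7.7]
scene [367. 328.] 61 med [726.4 315.9 101.1] midrange [724.3 324.5 106.2] size [11.5 21.4  6.9]
scene [385. 337.] 201 med [718.5 352.8  93. ] midrange [713.5 349.9  99.2] size [31.7 10.7  7.4]
scene [368. 339.] 126 med [737.8 331.3  91. ] midrange [736.  329.8  95.8] size [ 7.7 21.   7.7]
```

View pics/t5.png

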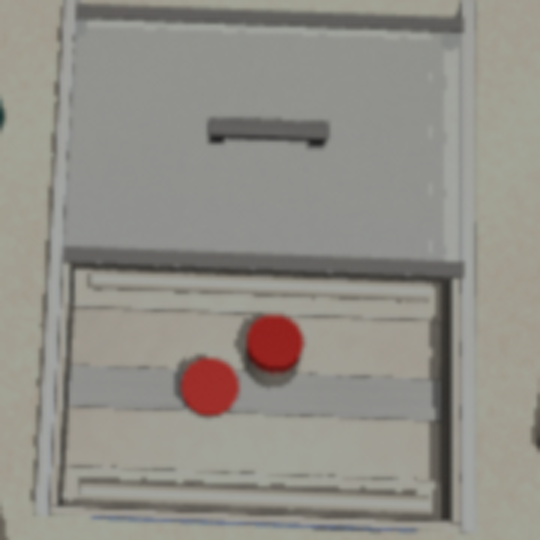

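The top crop shows the good jar at (208,386). The knocked one is at (273,343), half off the bar towards the rear and tilted, so I fit its cap plane.

Run:
```python
from h import *
for nm in("top","scene"):
    ps=[]
    for _ in range(3):
        c=read_camera(nm); P=cloud(c); im=c["color"].astype(int)
        m=(im[...,0]>100)&(im[...,1]<65)&(im[...,2]<65)&(abs(P[...,0]-497)<40)&(abs(P[...,1]+21)<24)
        m=cv2.erode(m.astype(np.uint8),np.ones((3,3)))>0; ps.append(P[m])
    q=np.concatenate(ps)
    for _ in range(4):
        A=np.c_[q[:,:2],np.ones(len(q))]; k=np.linalg.lstsq(A,q[:,2],rcond=None)[0]; e=q[:,2]-A@k; q=q[abs(e)<max(2.,1.5*e.std())]
    n=np.array([-k[0],-k[1],1]); n/=np.linalg.norm(n); print(nm,len(q),"mean",q.mean(0).round(1),"normal",n.round(3),"tilt",np.arccos(n[2]).round(3),"range",q.min(0).round(1),q.max(0).round(1))
```

```text
top 376 mean [496.3 -21.3  66.4] normal [0.322 0.018 0.947] tilt 0.329 range [478.8 -37.6  59. ] [512.6  -3.2  73.8]
scene 244 mean [500.7 -20.7  66.7] normal [ 0.277 -0.007  0.961] tilt 0.281 range [482.9 -38.3  61.5] [516.9  -2.9  71.7]
```

It is tilted 0.3 rad, its cap centre near (498,-21,66). I'll grip it across roughly y, clear of the good jar, stand it on the tray to right it, and then replace it.

Emit:
{"fn": "arm_command", "kwargs": {"deltas": [{"dx": -0.00385, "dy": -0.0297, "dz": 0, "yaw": 8}, {"dx": -0.00385, "dy": -0.0297, "dz": 0, "yaw": 8}, {"dx": -0.00385, "dy": -0.0297, "dz": 0, "yaw": 8}, {"dx": -0.00385, "dy": -0.0297, "dz": 0, "yaw": 8}, {"dx": -0.00385, "dy": -0.0297, "dz": 0, "yaw": 8}, {"dx": -0.00385, "dy": -0.0297, "dz": 0, "yaw": 8}, {"dx": -0.00385, "dy": -0.0297, "dz": 0, "yaw": 8}, {"dx": -0.00385, "dy": -0.0297, "dz": 0, "yaw": 8}, {"dx": -0.00385, "dy": -0.0297, "dz": 0, "yaw": 8}, {"dx": 0, "dy": 0, "dz": 0, "yaw": 0}, {"dx": 0, "dy": 0, "dz": 0, "yaw": 0}], "gripper": 0.062}}

```text
t: 29.9
eef_pos: [496.4, -25.1, 191.6]
tcp_rot: [3.141, 0.0, 2.869]
ft_force: [-0.0, 0.2, 0.9]
opening: 0.654
grip_force: 0.0
```

Emit:
{"fn": "arm_command", "kwargs": {"deltas": [{"dx": -0.0024, "dy": 0.0041, "dz": -0.03, "yaw": 0}, {"dx": 0, "dy": 0, "dz": -0.04, "yaw": 0}, {"dx": 0, "dy": 0, "dz": -0.03, "yaw": 0}, {"dx": 0, "dy": 0, "dz": -0.02, "yaw": 0}, {"dx": 0, "dy": 0, "dz": -0.015, "yaw": 0}, {"dx": 0, "dy": 0, "dz": -0.0066, "yaw": 0}, {"dx": 0, "dy": 0, "dz": 0, "yaw": 0}, {"dx": 0, "dy": 0, "dz": 0, "yaw": 0}]}}

```text
t: 30.7
eef_pos: [494.3, -20.1, 50.5]
tcp_rot: [3.141, 0.001, 2.872]
ft_force: [0.8, 0.1, 0.0]
opening: 0.651
grip_force: 0.0
```

Emit:
{"fn": "arm_command", "kwargs": {"deltas": [{"dx": 0, "dy": 0, "dz": 0, "yaw": 0}, {"dx": 0, "dy": 0, "dz": 0, "yaw": 0}, {"dx": 0, "dy": 0, "dz": 0, "yaw": 0}, {"dx": 0, "dy": 0, "dz": 0, "yaw": 0}, {"dx": 0, "dy": 0, "dz": 0, "yaw": 0}, {"dx": 0, "dy": 0, "dz": 0, "yaw": 0}], "gripper": 0.02}}

```text
t: 31.3
eef_pos: [494.3, -20.5, 50.4]
tcp_rot: [3.141, 0.001, 2.873]
ft_force: [0.1, -0.6, 5.8]
opening: 0.475
grip_force: 29.3
```

Emit:
{"fn": "arm_command", "kwargs": {"deltas": [{"dx": 0, "dy": 0, "dz": 0.01, "yaw": 0}, {"dx": 0, "dy": 0, "dz": 0.02, "yaw": 0}, {"dx": 0, "dy": 0, "dz": 0.04, "yaw": 0}, {"dx": 0, "dy": 0, "dz": 0.04, "yaw": 0}, {"dx": 0, "dy": 0, "dz": 0, "yaw": 0}, {"dx": 0.004, "dy": 0.032, "dz": 0, "yaw": 0}, {"dx": 0.004, "dy": 0.032, "dz": 0, "yaw": 0}, {"dx": 0.004, "dy": 0.032, "dz": 0, "yaw": 0}, {"dx": 0.004, "dy": 0.032, "dz": 0, "yaw": 0}, {"dx": 0.004, "dy": 0.032, "dz": 0, "yaw": 0}, {"dx": 0.004, "dy": 0.032, "dz": 0, "yaw": 0}, {"dx": 0.004, "dy": 0.032, "dz": 0, "yaw": 0}, {"dx": 0.004, "dy": 0.032, "dz": 0, "yaw": 0}, {"dx": 0.004, "dy": 0.032, "dz": 0, "yaw": 0}, {"dx": 0.004, "dy": 0.032, "dz": 0, "yaw": 0}, {"dx": 0, "dy": 0, "dz": 0, "yaw": 0}]}}

```text
t: 32.9
eef_pos: [533.6, 302.6, 159.1]
tcp_rot: [3.141, -0.001, 2.875]
ft_force: [-0.1, -0.5, -2.0]
opening: 0.482
grip_force: 29.1
```

Run:
```python
from h import *
reds("top","wrist","scene"); c=read_camera("scene"); save(c,"s6.png",(260,150,560,380),2.6)
```

```text
top [491. 292.] 531 med [ 501.  -312.1   73.6] midrange [ 501.1 -312.5   74.7] size [58.4 54.   7.8]
top [339. 299.] 264 med [458.5  25.4  70.2] midrange [458.3  25.5  71.4] size [38.4 40.5  7.7]
wrist [  6. 251.] 542 med [466.7  35.3  72.2] midrange [462.9  31.1  72. ] size [38.8 34.   4.1]
wrist [319. 322.] 2644 med [529.6 305.5 178.8] midrange [530.5 302.2 179.4] size [24.1 40.3  7.3]
scene [218. 188.] 176 med [ 504.3 -309.2   75.2] midrange [ 506.6 -310.8   75.6] size [63.3 56.1  7. ]
scene [325. 224.] 139 med [463.   25.8  71.7] midrange [463.1  26.2  72.1] size [45.  44.3  6. ]
scene [413. 244.] 262 med [542.6 297.8 174.7] midrange [535.1 297.3 176.8] size [34.6 37.7  7.9]
scene [381. 339.] 201 med [723.6 351.5  89.6] midrange [718.2 338.9  94.4] size [51.3 38.5  7.8]
```

View pics/s6.png

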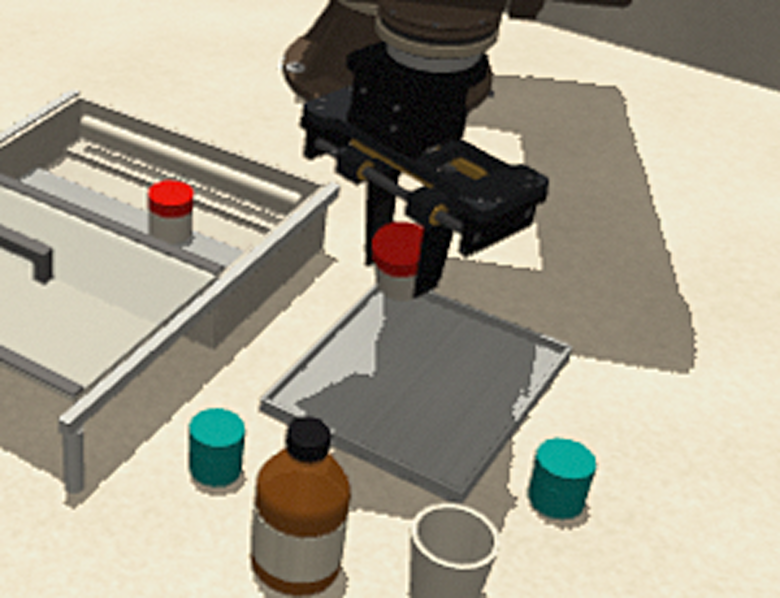

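The jar is held, still somewhat tilted (cap at (400,250)), above the tray, and the good jar is in place on the bar. I'm lowering it to the tray.

Emit:
{"fn": "arm_command", "kwargs": {"deltas": [{"dx": 0, "dy": 0, "dz": -0.04, "yaw": 0}, {"dx": 0, "dy": 0, "dz": -0.04, "yaw": 0}, {"dx": 0, "dy": 0, "dz": -0.025, "yaw": 0}, {"dx": 0, "dy": 0, "dz": -0.01, "yaw": 0}, {"dx": 0, "dy": 0, "dz": -0.003, "yaw": 0}, {"dx": 0, "dy": 0, "dz": 0, "yaw": 0}, {"dx": 0, "dy": 0, "dz": 0, "yaw": 0}]}}

```text
t: 33.8
eef_pos: [534.7, 299.7, 43.4]
tcp_rot: [3.14, 0.002, 2.872]
ft_force: [0.2, 0.2, -0.6]
opening: 0.478
grip_force: 29.1
```

Emit:
{"fn": "arm_command", "kwargs": {"deltas": [{"dx": 0, "dy": 0, "dz": -0.002, "yaw": 0}, {"dx": 0, "dy": 0, "dz": -0.002, "yaw": 0}, {"dx": 0, "dy": 0, "dz": -0.001, "yaw": 0}, {"dx": 0, "dy": 0, "dz": 0, "yaw": 0}]}}

```text
t: 34.2
eef_pos: [534.1, 299.8, 37.3]
tcp_rot: [3.141, 0.0, 2.873]
ft_force: [0.1, 0.5, 2.3]
opening: 0.477
grip_force: 29.2
```

Emit:
{"fn": "arm_command", "kwargs": {"deltas": [{"dx": 0, "dy": 0, "dz": -0.001, "yaw": 0}, {"dx": 0, "dy": 0, "dz": -0.001, "yaw": 0}, {"dx": 0, "dy": 0, "dz": -0.001, "yaw": 0}, {"dx": 0, "dy": 0, "dz": 0, "yaw": 0}, {"dx": 0, "dy": 0, "dz": 0, "yaw": 0}]}}

```text
t: 34.7
eef_pos: [533.8, 299.8, 35.1]
tcp_rot: [3.141, 0.0, 2.873]
ft_force: [-5.0, 0.6, 12.6]
opening: 0.463
grip_force: 29.9
```

Emit:
{"fn": "arm_command", "kwargs": {"deltas": [{"dx": 0, "dy": 0, "dz": 0, "yaw": 0}, {"dx": 0, "dy": 0, "dz": 0, "yaw": 0}, {"dx": 0, "dy": 0, "dz": 0, "yaw": 0}, {"dx": 0, "dy": 0, "dz": 0.01, "yaw": 0}, {"dx": 0, "dy": 0, "dz": 0.03, "yaw": 0}, {"dx": 0, "dy": 0, "dz": 0.04, "yaw": 0}, {"dx": 0, "dy": 0, "dz": 0.04, "yaw": 0}, {"dx": 0, "dy": -0.005, "dz": 0.003, "yaw": -8}, {"dx": 0, "dy": -0.005, "dz": 0.003, "yaw": -8}, {"dx": 0, "dy": -0.005, "dz": 0.003, "yaw": -8}, {"dx": 0, "dy": -0.005, "dz": 0.003, "yaw": -8}, {"dx": 0, "dy": -0.005, "dz": 0.003, "yaw": -8}, {"dx": 0, "dy": -0.005, "dz": 0.003, "yaw": -8}, {"dx": 0, "dy": -0.005, "dz": 0.003, "yaw": -8}, {"dx": 0, "dy": -0.005, "dz": 0.003, "yaw": -8}, {"dx": 0, "dy": -0.005, "dz": 0.003, "yaw": -8}, {"dx": 0, "dy": 0, "dz": 0, "yaw": 0}, {"dx": 0, "dy": 0, "dz": 0, "yaw": 0}], "gripper": 0.07}}

```text
t: 36.5
eef_pos: [534.0, 254.6, 181.3]
tcp_rot: [3.141, -0.0, 1.62]
ft_force: [-0.2, -0.7, 1.0]
opening: 0.739
grip_force: 0.0
```

Run:
```python
from h import *
reds("top","wrist","scene"); print(state()["t"])
```

```text
top [491. 292.] 530 med [ 501.1 -312.1   73.9] midrange [ 503.4 -312.3   75. ] size [62.9 53.9  7.8]
top [339. 299.] 268 med [458.3  25.9  70.2] midrange [458.5  25.5  71. ] size [38.2 40.4  7.2]
wrist [308. 173.] 2433 med [527.7 301.5  49.9] midrange [527.5 301.1  49.8] size [42.5 42.4  5. ]
wrist [531. 159.] 92 med [689.2 329.9  92.7] midrange [689.6 330.9  94.2] size [ 5.3 13.4  7.7]
wrist [546. 163.] 117 med [696.  329.8 102.8] midrange [697.4 329.6 105.1] size [ 8.3 12.4  7.9]
scene [218. 188.] 174 med [ 504.5 -310.7   75.1] midrange [ 505.  -312.4   76. ] size [62.7 55.1  7.6]
scene [325. 224.] 138 med [462.5  25.1  71.2] midrange [462.7  25.3  71.3] size [45.8 44.   6.1]
scene [410. 292.] 273 med [532.7 303.   48.6] midrange [528.4 299.8  49.4] size [43.1 41.9  7.1]
scene [379. 338.] 340 med [726.8 348.3  92. ] midrange [717.8 339.2  97.4] size [41.6 32.8  7.8]
36.65
```

The jar now stands upright on the tray at (527.6,301), its cap at 49.8 mm as it should be. I'm re-picking it across x.

Emit:
{"fn": "arm_command", "kwargs": {"deltas": [{"dx": -0.0063, "dy": 0.046, "dz": 0, "yaw": 0}, {"dx": 0, "dy": 0, "dz": -0.04, "yaw": 0}, {"dx": 0, "dy": 0, "dz": -0.04, "yaw": 0}, {"dx": 0, "dy": 0, "dz": -0.03, "yaw": 0}, {"dx": 0, "dy": 0, "dz": -0.02, "yaw": 0}, {"dx": 0, "dy": 0, "dz": -0.0125, "yaw": 0}, {"dx": 0, "dy": 0, "dz": 0, "yaw": 0}, {"dx": 0, "dy": 0, "dz": 0, "yaw": 0}]}}

```text
t: 37.45
eef_pos: [528.0, 300.8, 39.1]
tcp_rot: [3.141, -0.0, 1.617]
ft_force: [0.6, 0.4, 0.1]
opening: 0.735
grip_force: 0.0
```

Emit:
{"fn": "arm_command", "kwargs": {"deltas": [{"dx": 0, "dy": 0, "dz": 0, "yaw": 0}, {"dx": 0, "dy": 0, "dz": 0, "yaw": 0}, {"dx": 0, "dy": 0, "dz": 0, "yaw": 0}, {"dx": 0, "dy": 0, "dz": 0, "yaw": 0}, {"dx": 0, "dy": 0, "dz": 0, "yaw": 0}, {"dx": 0, "dy": 0, "dz": 0, "yaw": 0}, {"dx": 0, "dy": 0, "dz": 0, "yaw": 0}], "gripper": 0.02}}

```text
t: 38.15
eef_pos: [527.8, 300.7, 38.9]
tcp_rot: [3.141, -0.0, 1.616]
ft_force: [-1.7, 0.3, 5.2]
opening: 0.461
grip_force: 30.0
```

Emit:
{"fn": "arm_command", "kwargs": {"deltas": [{"dx": 0, "dy": 0, "dz": 0.02, "yaw": 0}, {"dx": 0, "dy": 0, "dz": 0.04, "yaw": 0}, {"dx": 0, "dy": 0, "dz": 0.04, "yaw": 0}, {"dx": 0, "dy": 0, "dz": 0.02, "yaw": 0}, {"dx": -0.00575, "dy": -0.032, "dz": 0, "yaw": 0}, {"dx": -0.00575, "dy": -0.032, "dz": 0, "yaw": 0}, {"dx": -0.00575, "dy": -0.032, "dz": 0, "yaw": 0}, {"dx": -0.00575, "dy": -0.032, "dz": 0, "yaw": 0}, {"dx": -0.00575, "dy": -0.032, "dz": 0, "yaw": 0}, {"dx": -0.00575, "dy": -0.032, "dz": 0, "yaw": 0}, {"dx": -0.00575, "dy": -0.032, "dz": 0, "yaw": 0}, {"dx": -0.00575, "dy": -0.032, "dz": 0, "yaw": 0}, {"dx": -0.00575, "dy": -0.032, "dz": 0, "yaw": 0}, {"dx": -0.00575, "dy": -0.032, "dz": 0, "yaw": 0}, {"dx": -0.00575, "dy": -0.032, "dz": 0, "yaw": 0}, {"dx": 0, "dy": 0, "dz": -0.03, "yaw": 0}, {"dx": 0, "dy": 0, "dz": -0.03, "yaw": 0}, {"dx": 0, "dy": 0, "dz": -0.02, "yaw": 0}, {"dx": 0, "dy": 0, "dz": 0, "yaw": 0}, {"dx": 0, "dy": 0, "dz": 0, "yaw": 0}]}}

```text
t: 40.15
eef_pos: [464.5, -51.4, 78.7]
tcp_rot: [-3.141, -0.0, 1.616]
ft_force: [-0.3, 0.2, -1.0]
opening: 0.459
grip_force: 30.0
```

Emit:
{"fn": "arm_command", "kwargs": {"deltas": [{"dx": 0, "dy": 0, "dz": -0.01, "yaw": 0}, {"dx": 0, "dy": 0, "dz": -0.005, "yaw": 0}, {"dx": 0, "dy": 0, "dz": -0.002, "yaw": 0}, {"dx": 0, "dy": 0, "dz": 0, "yaw": 0}, {"dx": 0, "dy": 0, "dz": -0.0006, "yaw": 0}, {"dx": 0, "dy": 0, "dz": 0, "yaw": 0}]}}

```text
t: 40.75
eef_pos: [464.5, -51.4, 61.0]
tcp_rot: [3.141, 0.0, 1.616]
ft_force: [-0.1, 0.9, -1.2]
opening: 0.454
grip_force: 30.0
```

Emit:
{"fn": "arm_command", "kwargs": {"deltas": [{"dx": 0, "dy": 0, "dz": -0.0005, "yaw": 0}, {"dx": 0, "dy": 0, "dz": 0, "yaw": 0}, {"dx": 0, "dy": 0, "dz": 0, "yaw": 0}, {"dx": 0, "dy": 0, "dz": 0.01, "yaw": 0}, {"dx": 0, "dy": 0, "dz": 0.03, "yaw": 0}, {"dx": 0, "dy": 0, "dz": 0.04, "yaw": 0}, {"dx": 0, "dy": 0, "dz": 0.04, "yaw": 0}, {"dx": 0.037, "dy": 0.0085, "dz": 0, "yaw": 0}, {"dx": 0.037, "dy": 0.0085, "dz": 0, "yaw": 0}, {"dx": 0.037, "dy": 0.0085, "dz": 0, "yaw": 0}, {"dx": 0.037, "dy": 0.0085, "dz": 0, "yaw": 0}, {"dx": 0.037, "dy": 0.0085, "dz": 0, "yaw": 0}, {"dx": 0, "dy": 0, "dz": 0, "yaw": 0}, {"dx": 0, "dy": 0, "dz": 0, "yaw": 0}], "gripper": 0.06}}

```text
t: 42.15
eef_pos: [649.1, -8.7, 180.3]
tcp_rot: [-3.141, -0.0, 1.617]
ft_force: [0.9, 0.3, -0.0]
opening: 0.631
grip_force: 0.0
```

Run:
```python
from h import *
reds("scene","wrist")
```

```text
scene [212. 190.] 71 med [ 524.1 -311.6   75.1] midrange [ 518.5 -315.4   75.6] size [38.4 45.2  5. ]
scene [300. 216.] 165 med [470.5 -48.2  70.8] midrange [465.  -51.8  72. ] size [42.9 43.5  7.3]
scene [325. 226.] 192 med [468.5  28.8  70.7] midrange [461.1  26.7  71.1] size [47.5 41.9  6.8]
scene [381. 342.] 106 med [725.3 354.5  85.3] midrange [727.  341.1  89.3] size [37.7 43.2  7.8]
wrist [ 85. 195.] 1130 med [461.5  20.9  71.9] midrange [462.   20.4  71.7] size [43.6 31.2  4.3]
wrist [ 99. 276.] 1399 med [466.2 -50.   72. ] midrange [464.9 -50.9  71.5] size [43.3 42.9  5.4]
```

Both jars stand level (caps at 71-72 mm) on the bar line. I'm closing the hatch.

Emit:
{"fn": "arm_command", "kwargs": {"deltas": [{"dx": 0.001, "dy": 0, "dz": -0.03, "yaw": 0}, {"dx": 0, "dy": 0, "dz": -0.025, "yaw": 0}, {"dx": 0, "dy": 0, "dz": -0.0145, "yaw": 0}, {"dx": 0, "dy": 0, "dz": 0, "yaw": 0}, {"dx": 0, "dy": 0, "dz": 0, "yaw": 0}]}}

```text
t: 42.75
eef_pos: [650.6, -9.1, 111.8]
tcp_rot: [3.141, 0.0, 1.616]
ft_force: [-0.3, 0.7, 0.4]
opening: 0.628
grip_force: 0.0
```

Emit:
{"fn": "arm_command", "kwargs": {"deltas": [{"dx": 0, "dy": 0, "dz": 0, "yaw": 0}, {"dx": 0, "dy": 0, "dz": 0, "yaw": 0}, {"dx": 0, "dy": 0, "dz": 0, "yaw": 0}, {"dx": 0, "dy": 0, "dz": 0, "yaw": 0}, {"dx": 0, "dy": 0, "dz": 0, "yaw": 0}, {"dx": 0, "dy": 0, "dz": 0, "yaw": 0}, {"dx": 0, "dy": 0, "dz": 0, "yaw": 0}, {"dx": 0, "dy": 0, "dz": 0, "yaw": 0}], "gripper": 0.0}}

```text
t: 43.55
eef_pos: [650.6, -8.9, 110.9]
tcp_rot: [3.141, -0.0, 1.616]
ft_force: [1.0, 0.7, 0.4]
opening: 0.147
grip_force: 30.0
```

Emit:
{"fn": "arm_command", "kwargs": {"deltas": [{"dx": -0.01, "dy": -0.0004, "dz": 0, "yaw": 0}, {"dx": -0.015, "dy": -0.0006, "dz": 0, "yaw": 0}, {"dx": -0.015, "dy": -0.0006, "dz": 0, "yaw": 0}, {"dx": -0.015, "dy": -0.0006, "dz": 0, "yaw": 0}, {"dx": -0.015, "dy": -0.0006, "dz": 0, "yaw": 0}, {"dx": -0.015, "dy": -0.0006, "dz": 0, "yaw": 0}, {"dx": -0.015, "dy": -0.0006, "dz": 0, "yaw": 0}, {"dx": -0.015, "dy": -0.0006, "dz": 0, "yaw": 0}, {"dx": -0.015, "dy": -0.0006, "dz": 0, "yaw": 0}, {"dx": -0.015, "dy": -0.0006, "dz": 0, "yaw": 0}, {"dx": -0.015, "dy": -0.0006, "dz": 0, "yaw": 0}, {"dx": -0.015, "dy": -0.0006, "dz": 0, "yaw": 0}, {"dx": 0, "dy": 0, "dz": 0, "yaw": 0}]}}

```text
t: 44.85
eef_pos: [473.0, -16.2, 110.9]
tcp_rot: [-3.14, 0.0, 1.616]
ft_force: [-1.7, -3.1, -3.1]
opening: 0.144
grip_force: 30.0
```

Emit:
{"fn": "arm_command", "kwargs": {"deltas": [{"dx": -0.006, "dy": -0.0002, "dz": 0, "yaw": 0}, {"dx": -0.005, "dy": -0.0002, "dz": 0, "yaw": 0}, {"dx": -0.004, "dy": -0.0002, "dz": 0, "yaw": 0}, {"dx": 0, "dy": 0, "dz": 0, "yaw": 0}]}}

```text
t: 45.25
eef_pos: [462.7, -16.7, 110.9]
tcp_rot: [3.135, 0.001, 1.616]
ft_force: [15.3, 1.0, -15.0]
opening: 0.145
grip_force: 30.0
```

Emit:
{"fn": "arm_command", "kwargs": {"deltas": [{"dx": 0.0005, "dy": 0, "dz": 0, "yaw": 0}, {"dx": 0, "dy": 0, "dz": 0, "yaw": 0}, {"dx": 0, "dy": 0, "dz": 0, "yaw": 0}, {"dx": 0, "dy": 0, "dz": 0, "yaw": 0}, {"dx": 0, "dy": 0, "dz": 0.04, "yaw": 0}, {"dx": 0, "dy": 0, "dz": 0.04, "yaw": 0}, {"dx": 0, "dy": 0, "dz": 0.02, "yaw": 0}], "gripper": 0.07}}

```text
t: 45.95
eef_pos: [461.3, -16.5, 213.6]
tcp_rot: [3.139, 0.001, 1.616]
ft_force: [0.2, 0.3, -0.2]
opening: 0.677
grip_force: 0.0
```

Emit:
{"fn": "arm_command", "kwargs": {"deltas": [{"dx": 0.002, "dy": -0.0224, "dz": 0, "yaw": -7.85}, {"dx": 0.002, "dy": -0.0224, "dz": 0, "yaw": -7.85}, {"dx": 0.002, "dy": -0.0224, "dz": 0, "yaw": -7.85}, {"dx": 0.002, "dy": -0.0224, "dz": 0, "yaw": -7.85}, {"dx": 0.002, "dy": -0.0224, "dz": 0, "yaw": -7.85}, {"dx": 0.002, "dy": -0.0224, "dz": 0, "yaw": -7.85}, {"dx": 0.002, "dy": -0.0224, "dz": 0, "yaw": -7.85}, {"dx": 0.002, "dy": -0.0224, "dz": 0, "yaw": -7.85}, {"dx": 0.002, "dy": -0.0224, "dz": 0, "yaw": -7.85}, {"dx": 0.002, "dy": -0.0224, "dz": 0, "yaw": -7.85}, {"dx": 0.002, "dy": -0.0224, "dz": 0, "yaw": -7.85}, {"dx": 0.002, "dy": -0.0224, "dz": 0, "yaw": -7.85}, {"dx": 0.002, "dy": -0.0224, "dz": 0, "yaw": -7.85}, {"dx": 0, "dy": 0, "dz": 0, "yaw": 0}, {"dx": 0, "dy": 0, "dz": 0, "yaw": 0}]}}

```text
t: 47.45
eef_pos: [486.5, -307.5, 210.5]
tcp_rot: [-3.141, 0.001, -0.164]
ft_force: [0.0, -1.5, 0.1]
opening: 0.735
grip_force: 0.0
```

```bash
cat >> h.py <<'E'
def jars():
    # caps seen through hatch: pinkish blobs, cast rays onto z=71
    c=read_camera("top"); im=c["color"].astype(int); P=cloud(c)
    m=((im[...,0]-im[...,1]>14)&(im[...,0]-im[...,2]>14)&(abs(P[...,2]-80)<12)&(abs(P[...,1]+13)<140)).astype(np.uint8)
    k,l,s,cen=cv2.connectedComponentsWithStats(m)
    for i in range(1,k):
        if s[i,4]>20: print("cap",cen[i].round(1),s[i],ray(c,*cen[i],71).round(1))
    h=P[(P[...,2]>102)&(P[...,2]<125)&(abs(P[...,1]+13)<60)&(P[...,0]>440)&(P[...,0]<700)]
    print("handle",len(h),h.mean(0).round(1) if len(h) else "")
    return c
E
python3 - <<'E'
from h import *
jars(); reds("scene","wrist")
C=read_camera("wrist"); P=fish(C); im=C["color"].astype(int); near=(abs(P[...,0]-500)<110)&(abs(P[...,1]+310)<110)
red=(im[...,0]>90)&(im[...,1]<65)&(im[...,2]<65)&near&(P[...,2]>69)&(P[...,2]<80)
print(red.sum(), cv2.minAreaRect(P[red][:,:2].astype(np.float32)) if red.sum() else "")
E
```

```text
cap [338.  299.6] [332 290  16  18 122] [456.   27.7  71. ]
cap [375.5 300.9] [367 292  16  17 129] [459.9 -56.2  71. ]
handle 286 [460.2 -11.  113.3]
scene [218. 188.] 166 med [ 503.9 -310.4   75.5] midrange [ 503.9 -311.    75.5] size [56.3 54.   6.1]
scene [376. 338.] 429 med [731.5 343.2  93.2] midrange [720.7 332.6  97.2] size [39.2 46.4  7.9]
wrist [316. 209.] 3854 med [ 504.  -311.1   75.4] midrange [ 505.1 -311.2   74.9] size [63.2 53.7  6.3]
3954 ((505.1373596191406, -311.6299133300781), (47.95793914794922, 57.039310455322266), 80.8676528930664)
```

Both caps are still on the bar line and the hatch is shut. The hinge is estimated at (538,-317) and the grip point at (491,-309,65.5). I'm descending to grip the cheeks.

Emit:
{"fn": "arm_command", "kwargs": {"deltas": [{"dx": 0.0043, "dy": -0.0018, "dz": -0.04, "yaw": 0}, {"dx": 0, "dy": 0, "dz": -0.04, "yaw": 0}, {"dx": 0, "dy": 0, "dz": -0.035, "yaw": 0}, {"dx": 0, "dy": 0, "dz": -0.02, "yaw": 0}, {"dx": 0, "dy": 0, "dz": -0.0095, "yaw": 0}, {"dx": 0, "dy": 0, "dz": 0, "yaw": 0}, {"dx": 0, "dy": 0, "dz": 0, "yaw": 0}]}}

```text
t: 48.35
eef_pos: [491.7, -309.6, 67.3]
tcp_rot: [3.141, -0.001, -0.164]
ft_force: [0.1, -0.2, 0.1]
opening: 0.737
grip_force: 0.0
```

Emit:
{"fn": "arm_command", "kwargs": {"deltas": [{"dx": 0, "dy": 0, "dz": 0, "yaw": 0}, {"dx": 0, "dy": 0, "dz": 0, "yaw": 0}, {"dx": 0, "dy": 0, "dz": 0, "yaw": 0}, {"dx": 0, "dy": 0, "dz": 0, "yaw": 0}, {"dx": 0, "dy": 0, "dz": 0, "yaw": 0}, {"dx": 0, "dy": 0, "dz": 0, "yaw": 0}], "gripper": 0.03}}

```text
t: 48.95
eef_pos: [491.4, -309.7, 66.9]
tcp_rot: [3.141, -0.001, -0.165]
ft_force: [-1.7, 1.1, 5.5]
opening: 0.504
grip_force: 30.0
```

Run:
```python
import numpy as np
r=np.hypot(48,24); a0=np.arctan2(24,-48); u=np.array([np.cos(-.164),np.sin(-.164)])
th=np.array([0,.12,.25,.4,.55,.7,.85,1.0,1.15,1.3,1.45,1.55])
p=np.stack([r*np.cos(a0-th)*u[0],r*np.cos(a0-th)*u[1],r*np.sin(a0-th)],1)
for t,d in zip(th[1:],np.diff(p,axis=0)): print(t,d.round(1))
```

```text
0.12 [ 3.2 -0.5  5.6]
0.25 [ 4.2 -0.7  5.6]
0.4 [ 5.6 -0.9  5.7]
0.55 [ 6.4 -1.1  4.8]
0.7 [ 7.  -1.2  3.7]
0.85 [ 7.5 -1.2  2.6]
1.0 [ 7.8 -1.3  1.5]
1.15 [ 7.9 -1.3  0.3]
1.3 [ 7.9 -1.3 -0.9]
1.45 [ 7.7 -1.3 -2.1]
1.55 [ 4.9 -0.8 -2.1]
```

Emit:
{"fn": "arm_command", "kwargs": {"deltas": [{"dx": 0.0032, "dy": -0.0005, "dz": 0.0056, "yaw": 0}, {"dx": 0.0042, "dy": -0.0007, "dz": 0.0056, "yaw": 0}, {"dx": 0.0056, "dy": -0.0009, "dz": 0.0057, "yaw": 0}, {"dx": 0.0064, "dy": -0.0011, "dz": 0.0048, "yaw": 0}, {"dx": 0, "dy": 0, "dz": 0, "yaw": 0}]}}

```text
t: 49.45
eef_pos: [510.6, -312.9, 87.9]
tcp_rot: [-3.142, 0.001, -0.165]
ft_force: [-2.6, -3.0, -1.4]
opening: 0.501
grip_force: 30.0
```

Forces are low, so I carry on along the arc.

Emit:
{"fn": "arm_command", "kwargs": {"deltas": [{"dx": 0.007, "dy": -0.0012, "dz": 0.0037, "yaw": 0}, {"dx": 0.0075, "dy": -0.0012, "dz": 0.0026, "yaw": 0}, {"dx": 0.0078, "dy": -0.0013, "dz": 0.0015, "yaw": 0}, {"dx": 0.0079, "dy": -0.0013, "dz": 0.0003, "yaw": 0}, {"dx": 0.0079, "dy": -0.0013, "dz": -0.0009, "yaw": 0}, {"dx": 0.0077, "dy": -0.0013, "dz": -0.0021, "yaw": 0}, {"dx": 0.0049, "dy": -0.0008, "dz": -0.0021, "yaw": 0}, {"dx": 0, "dy": 0, "dz": 0, "yaw": 0}]}}

```text
t: 50.25
eef_pos: [561.6, -321.3, 91.6]
tcp_rot: [3.141, -0.0, -0.165]
ft_force: [-2.8, -2.3, 4.4]
opening: 0.498
grip_force: 30.0
```

Run:
```python
from h import *
c=read_camera("scene"); save(c,"s7.png",(130,100,330,260),3.5)
```

```text
(no output)
```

View pics/s7.png

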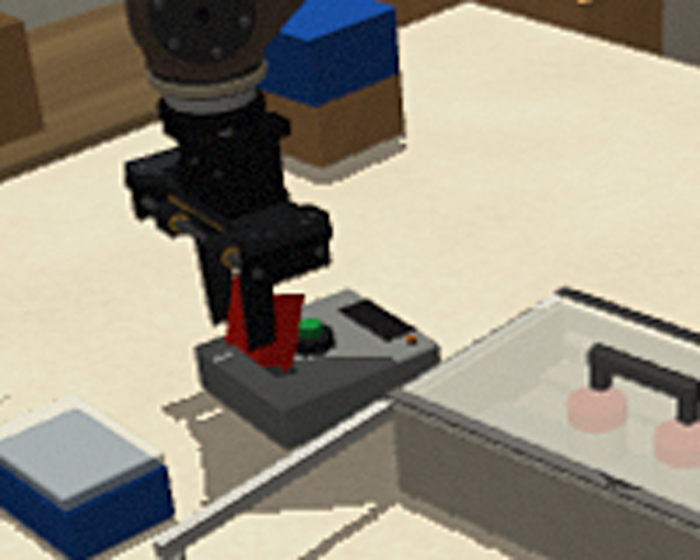

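The guard is up (red, at (265,320)) with the green button exposed at (312,328). I release, rise, and back off to look at the button.

Emit:
{"fn": "arm_command", "kwargs": {"deltas": [{"dx": 0, "dy": 0, "dz": 0, "yaw": 0}, {"dx": 0, "dy": 0, "dz": 0, "yaw": 0}, {"dx": 0, "dy": 0, "dz": 0, "yaw": 0}, {"dx": 0, "dy": 0, "dz": 0, "yaw": 0}, {"dx": 0, "dy": 0, "dz": 0.03, "yaw": 0}, {"dx": 0, "dy": 0, "dz": 0.04, "yaw": 0}, {"dx": 0, "dy": 0, "dz": 0.04, "yaw": 0}, {"dx": -0.04, "dy": 0.006, "dz": 0, "yaw": 0}, {"dx": -0.04, "dy": 0.006, "dz": 0, "yaw": 0}, {"dx": -0.02, "dy": 0, "dz": 0, "yaw": 0}, {"dx": 0, "dy": 0, "dz": 0, "yaw": 0}, {"dx": 0, "dy": 0, "dz": 0, "yaw": 0}], "gripper": 0.07}}

```text
t: 51.5
eef_pos: [461.8, -309.5, 201.4]
tcp_rot: [3.141, -0.001, -0.166]
ft_force: [-0.3, -0.1, -0.9]
opening: 0.733
grip_force: 0.0
```

Run:
```python
from h import *
print(state()["eef_pos"])
for nm in("wrist","top","scene"):
    C=read_camera(nm); P=fish(C) if nm=="wrist" else cloud(C); im=C["color"].astype(int)
    near=(abs(P[...,0]-520)<130)&(abs(P[...,1]+310)<110)
    g=(im[...,1]-im[...,0]>35)&(im[...,1]-im[...,2]>25)&near
    if g.sum(): q=P[g]; t=q[abs(q[:,2]-np.median(q[:,2]))<5]; print(nm,"green",g.sum(),np.median(q,0).round(1),((t.min(0)+t.max(0))/2).round(1),(t.max(0)-t.min(0)).round(1))
    r=(im[...,0]>90)&(im[...,1]<65)&(im[...,2]<65)&near
    if r.sum(): q=P[r]; print(nm,"red",r.sum(),np.percentile(q,3,0).round(1),np.percentile(q,97,0).round(1))
```

```text
[ 461.8484519  -309.45789272  201.44835412]
wrist green 382 [ 504.4 -311.2   61.7] [ 504.3 -311.1   61. ] [17.1 17.3  5.4]
wrist red 2215 [ 545.  -344.6   45. ] [ 588.1 -296.8   99.6]
top red 75 [ 448.  -346.9   41.9] [ 585.3 -255.1   99.3]
scene green 31 [ 508.  -308.2   60.2] [ 504.8 -309.3   59.9] [18.6 19.4  8.7]
scene red 112 [ 532.5 -346.2   44.4] [ 589.3 -295.4  100.2]
```

The button is at (504.3,-311), the control box top is 41 mm, and the red guard stands behind it (x>545, leaning back). I press with closed fingers.

Emit:
{"fn": "arm_command", "kwargs": {"deltas": [{"dx": 0.0425, "dy": -0.0015, "dz": 0, "yaw": 0}, {"dx": 0, "dy": 0, "dz": -0.04, "yaw": 0}, {"dx": 0, "dy": 0, "dz": -0.04, "yaw": 0}, {"dx": 0, "dy": 0, "dz": -0.02, "yaw": 0}, {"dx": 0, "dy": 0, "dz": 0, "yaw": 0}, {"dx": 0, "dy": 0, "dz": 0, "yaw": 0}, {"dx": 0, "dy": 0, "dz": 0, "yaw": 0}, {"dx": 0, "dy": 0, "dz": 0, "yaw": 0}, {"dx": 0, "dy": 0, "dz": 0, "yaw": 0}], "gripper": 0.0}}

```text
t: 52.55
eef_pos: [504.2, -310.8, 102.1]
tcp_rot: [3.141, -0.001, -0.165]
ft_force: [0.8, -0.3, 0.0]
opening: 0.041
grip_force: 0.0
```

Emit:
{"fn": "arm_command", "kwargs": {"deltas": [{"dx": 0, "dy": 0, "dz": -0.01, "yaw": 0}, {"dx": 0, "dy": 0, "dz": -0.01, "yaw": 0}, {"dx": 0, "dy": 0, "dz": -0.004, "yaw": 0}, {"dx": 0, "dy": 0, "dz": 0, "yaw": 0}]}}

```text
t: 52.95
eef_pos: [503.7, -310.5, 76.2]
tcp_rot: [-3.141, 0.001, -0.165]
ft_force: [-0.0, 0.5, 3.4]
opening: 0.007
grip_force: 1.6
```

Emit:
{"fn": "arm_command", "kwargs": {"deltas": [{"dx": 0, "dy": 0, "dz": -0.002, "yaw": 0}, {"dx": 0, "dy": 0, "dz": -0.002, "yaw": 0}, {"dx": 0, "dy": 0, "dz": -0.0015, "yaw": 0}, {"dx": 0, "dy": 0, "dz": 0, "yaw": 0}, {"dx": 0, "dy": 0, "dz": 0, "yaw": 0}]}}

```text
t: 53.45
eef_pos: [503.8, -310.5, 74.6]
tcp_rot: [3.141, -0.001, -0.165]
ft_force: [-10.3, 6.7, 35.3]
opening: 0.004
grip_force: 18.0
```

Solid end stop at 35 N. I rise in small steps to read the spring and confirm the travel.

Emit:
{"fn": "arm_command", "kwargs": {"deltas": [{"dx": 0, "dy": 0, "dz": 0.0035, "yaw": 0}, {"dx": 0, "dy": 0, "dz": 0, "yaw": 0}, {"dx": 0, "dy": 0, "dz": 0, "yaw": 0}]}}

```text
t: 53.75
eef_pos: [503.8, -310.6, 75.3]
tcp_rot: [3.141, -0.0, -0.165]
ft_force: [-0.8, 0.7, 5.7]
opening: 0.006
grip_force: 2.8
```

Emit:
{"fn": "arm_command", "kwargs": {"deltas": [{"dx": 0, "dy": 0, "dz": 0.0015, "yaw": 0}, {"dx": 0, "dy": 0, "dz": 0, "yaw": 0}, {"dx": 0, "dy": 0, "dz": 0, "yaw": 0}]}}

```text
t: 54.05
eef_pos: [503.8, -310.6, 76.4]
tcp_rot: [-3.142, 0.0, -0.165]
ft_force: [-1.7, 1.3, 3.5]
opening: 0.006
grip_force: 1.6
```

Emit:
{"fn": "arm_command", "kwargs": {"deltas": [{"dx": 0, "dy": 0, "dz": 0.0015, "yaw": 0}, {"dx": 0, "dy": 0, "dz": 0, "yaw": 0}, {"dx": 0, "dy": 0, "dz": 0, "yaw": 0}]}}

```text
t: 54.35
eef_pos: [503.8, -310.6, 78.0]
tcp_rot: [3.142, 0.0, -0.165]
ft_force: [-0.1, 1.2, 2.2]
opening: 0.0
grip_force: 1.2
```

The spring profile (zero near 80, stop near 75) confirms a full 5 mm press. Now to fold the guard back down.

Emit:
{"fn": "arm_command", "kwargs": {"deltas": [{"dx": 0, "dy": 0, "dz": 0.04, "yaw": 0}, {"dx": 0, "dy": 0, "dz": 0.04, "yaw": 0}, {"dx": 0, "dy": 0, "dz": 0.04, "yaw": 0}, {"dx": 0.036, "dy": -0.0064, "dz": 0, "yaw": 0}, {"dx": 0.036, "dy": -0.0064, "dz": 0, "yaw": 0}, {"dx": 0, "dy": 0, "dz": 0, "yaw": 0}, {"dx": 0, "dy": 0, "dz": 0, "yaw": 0}, {"dx": 0, "dy": 0, "dz": 0, "yaw": 0}, {"dx": 0, "dy": 0, "dz": 0, "yaw": 0}, {"dx": 0, "dy": 0, "dz": -0.04, "yaw": 0}, {"dx": 0, "dy": 0, "dz": -0.04, "yaw": 0}, {"dx": 0, "dy": 0, "dz": -0.028, "yaw": 0}, {"dx": 0, "dy": 0, "dz": -0.01, "yaw": 0}, {"dx": 0, "dy": 0, "dz": 0, "yaw": 0}, {"dx": 0, "dy": 0, "dz": 0, "yaw": 0}], "gripper": 0.07}}

```text
t: 55.85
eef_pos: [576.3, -323.8, 81.5]
tcp_rot: [3.141, -0.002, -0.165]
ft_force: [0.2, 0.5, 0.7]
opening: 0.734
grip_force: 0.0
```

Emit:
{"fn": "arm_command", "kwargs": {"deltas": [{"dx": 0, "dy": 0, "dz": 0, "yaw": 0}, {"dx": 0, "dy": 0, "dz": 0, "yaw": 0}, {"dx": 0, "dy": 0, "dz": 0, "yaw": 0}, {"dx": 0, "dy": 0, "dz": 0, "yaw": 0}, {"dx": 0, "dy": 0, "dz": 0, "yaw": 0}, {"dx": 0, "dy": 0, "dz": 0, "yaw": 0}], "gripper": 0.03}}

```text
t: 56.45
eef_pos: [576.1, -323.7, 80.8]
tcp_rot: [3.141, -0.001, -0.165]
ft_force: [-1.3, -1.5, 4.7]
opening: 0.505
grip_force: 30.0
```

Run:
```python
import numpy as np
r=np.hypot(48,24); a0=np.arctan2(24,-48); u=np.array([np.cos(-.165),np.sin(-.165)])
th=np.array([1.9,1.75,1.6,1.45,1.3,1.15,1.0,.85,.7,.55,.4,.25,.15])
p=np.stack([r*np.cos(a0-th)*u[0],r*np.cos(a0-th)*u[1],r*np.sin(a0-th)],1)
for t,d in zip(th[1:],np.diff(p,axis=0)): print(t,d.round(1))
```

```text
1.75 [-6.   1.   5.3]
1.6 [-6.7  1.1  4.3]
1.45 [-7.3  1.2  3.3]
1.3 [-7.7  1.3  2.1]
1.15 [-7.9  1.3  0.9]
1.0 [-7.9  1.3 -0.3]
0.85 [-7.8  1.3 -1.5]
0.7 [-7.5  1.2 -2.6]
0.55 [-7.   1.2 -3.7]
0.4 [-6.4  1.1 -4.8]
0.25 [-5.6  0.9 -5.7]
0.15 [-3.3  0.5 -4.2]
```

Emit:
{"fn": "arm_command", "kwargs": {"deltas": [{"dx": -0.006, "dy": 0.001, "dz": 0.0053, "yaw": 0}, {"dx": -0.0067, "dy": 0.0011, "dz": 0.0043, "yaw": 0}, {"dx": -0.0073, "dy": 0.0012, "dz": 0.0033, "yaw": 0}, {"dx": -0.0077, "dy": 0.0013, "dz": 0.0021, "yaw": 0}, {"dx": -0.0079, "dy": 0.0013, "dz": 0.0009, "yaw": 0}, {"dx": -0.0079, "dy": 0.0013, "dz": -0.0003, "yaw": 0}, {"dx": -0.0078, "dy": 0.0013, "dz": -0.0015, "yaw": 0}, {"dx": 0, "dy": 0, "dz": 0, "yaw": 0}]}}

```text
t: 57.25
eef_pos: [525.3, -315.3, 95.3]
tcp_rot: [3.14, -0.004, -0.165]
ft_force: [3.3, -0.4, 5.8]
opening: 0.505
grip_force: 30.0
```

Emit:
{"fn": "arm_command", "kwargs": {"deltas": [{"dx": -0.0075, "dy": 0.0012, "dz": -0.0026, "yaw": 0}, {"dx": -0.007, "dy": 0.0012, "dz": -0.0037, "yaw": 0}, {"dx": -0.0064, "dy": 0.0011, "dz": -0.0048, "yaw": 0}, {"dx": -0.0056, "dy": 0.0009, "dz": -0.0057, "yaw": 0}, {"dx": -0.0033, "dy": 0.0005, "dz": -0.0042, "yaw": 0}, {"dx": 0, "dy": 0, "dz": 0, "yaw": 0}]}}

```text
t: 57.85
eef_pos: [494.4, -310.2, 73.9]
tcp_rot: [3.141, -0.001, -0.165]
ft_force: [-4.0, -0.9, 7.8]
opening: 0.502
grip_force: 30.0
```

Emit:
{"fn": "arm_command", "kwargs": {"deltas": [{"dx": -0.0015, "dy": 0.0002, "dz": -0.003, "yaw": 0}, {"dx": 0, "dy": 0, "dz": 0, "yaw": 0}]}}

```text
t: 58.05
eef_pos: [492.9, -309.9, 71.2]
tcp_rot: [3.141, -0.0, -0.165]
ft_force: [-4.8, -1.5, 11.2]
opening: 0.504
grip_force: 30.0
```

Emit:
{"fn": "arm_command", "kwargs": {"deltas": [{"dx": 0, "dy": 0, "dz": 0, "yaw": 0}, {"dx": 0, "dy": 0, "dz": 0, "yaw": 0}, {"dx": 0, "dy": 0, "dz": 0, "yaw": 0}, {"dx": 0, "dy": 0, "dz": 0, "yaw": 0}, {"dx": 0, "dy": 0, "dz": 0.03, "yaw": 0}, {"dx": 0, "dy": 0, "dz": 0.04, "yaw": 0}, {"dx": 0, "dy": 0, "dz": 0.04, "yaw": 0}, {"dx": 0, "dy": 0, "dz": 0.04, "yaw": 0}, {"dx": -0.02, "dy": -0.03, "dz": 0, "yaw": 0}, {"dx": -0.02, "dy": -0.03, "dz": 0, "yaw": 0}, {"dx": 0, "dy": 0, "dz": 0, "yaw": 0}, {"dx": 0, "dy": 0, "dz": 0, "yaw": 0}], "gripper": 0.07}}

```text
t: 59.25
eef_pos: [452.9, -370.1, 220.0]
tcp_rot: [-3.141, 0.0, -0.167]
ft_force: [0.7, 0.5, -0.3]
opening: 0.739
grip_force: 0.0
```

Run:
```python
from h import *
c=jars(); reds("scene","wrist"); s=state(); print(s["t"],s["eef_pos"])
a=c["color"][160:350,270:530,::-1]; b=read_camera("scene")["color"][150:300,160:400,::-1]
cv2.imwrite("pics/end.png",np.vstack([cv2.resize(a,(520,300)),cv2.resize(b,(520,300))]))
```

```text
cap [337.9 299.5] [332 290  16  18 115] [456.2  27.8  71. ]
cap [375.5 300.7] [367 292  16  17 126] [460.3 -56.2  71. ]
handle 286 [460.2 -11.1 113.4]
scene [218. 188.] 167 med [ 504.5 -310.6   75. ] midrange [ 504.4 -310.8   75.5] size [58.  53.3  7. ]
scene [376. 337.] 437 med [730.9 342.8  94. ] midrange [721.2 332.   97.9] size [39.5 48.3  7.8]
wrist [235. 179.] 3509 med [ 504.1 -311.9   75.3] midrange [ 504.8 -311.7   74.8] size [61.5 54.5  6.1]
59.4 [ 453.67386721 -369.0578131   219.96044907]
```

View pics/end.png

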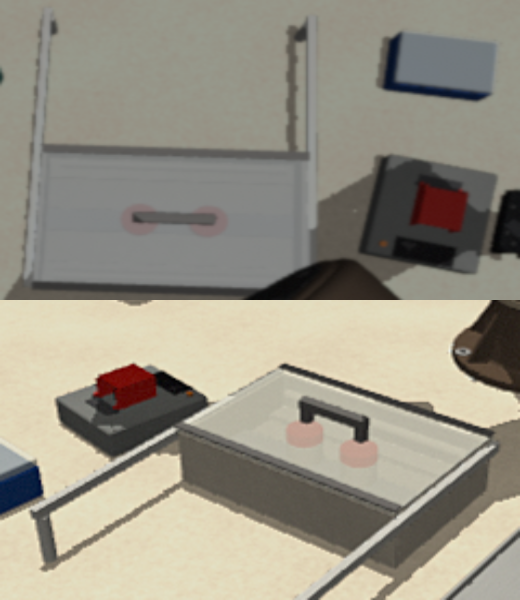

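The hatch is shut, both jars stand on the bar (pink caps at (140,220) and (208,222)), the guard is down at (440,207), and the arm is clear of everything. I'm handing in.

```bash
python3 -c "
from cell import job_done
print(job_done())"
```

```text
the job is handed in; nothing more can be done
None
```

The job is handed in with no verdict returned: both jars stand on the bar under the shut hatch, the start button was pressed fully, and the guard is back down; one jar knocked aside mid-run was set upright and replaced first.

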